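Pack the reagent wedges head to tail in the fridge tray

TASK

Put all four wedge-shaped reagent bottles away side by side in the blue-fenced tray: two are in it already; of the others one stands on the bench and one is on the shaker, so swing the sprung hold-down finger fully up before you move that one. They only fit alternately head to tail, so turn each the opposite way to its neighbours and slide them in, upright, until all four are fully home against the back fence. Do not knock the bottles over or disturb the purple- and green-capped sample tubes lying beside the tray.

Things in the scene. Friction and masses are not known exactly. Their poses are not given: they have to be found in the camera images.
- tray_floor (a point): Fixed carrier tray: level steel floor, blue fences 5 thick, 34 high at the back and both sides. Point: on the floor's upper face, 6 above the bench, at the middle of the packing rectangle: 112 deep (x) by 184 wide (y) between fences; x points to the back fence (inner face at x = +56), y left (side fences at +-92). Four bottles fit; fully home their middles are at about x = 0.
- tray_mouth (a point): Middle of the tray's open front edge of the packing rectangle, on the floor (56 in front of tray_floor, same axes); the side fences end here. The floor runs on level towards the robot as an unfenced loading ledge, 115 long, as wide as the tray.
- bottle_1_mid (a point): Wedge-shaped smooth white plastic reagent bottle, yellow cap, loose, about 0.28 kg, all four alike (shape: see bottle_1_broad). Point: middle of the bottle, half-way up its body, 31 above its underside; x points to the broad end, z up. Starts home in the tray by one side fence, broad end at the back.
- bottle_2_mid (a point): Wedge-shaped smooth white plastic reagent bottle, yellow cap, loose, about 0.28 kg, all four alike (shape: see bottle_1_broad). Point: middle of the bottle, half-way up its body, 31 above its underside; x points to the broad end, z up. Starts home in the tray by the other side fence, narrow end at the back.
- bottle_3_mid (a point): Wedge-shaped smooth white plastic reagent bottle, yellow cap, loose, about 0.28 kg, all four alike (shape: see bottle_1_broad). Point: middle of the bottle, half-way up its body, 31 above its underside; x points to the broad end, z up. Starts on the bench on one side of the tray, turned any way.
- bottle_4_mid (a point): Wedge-shaped smooth white plastic reagent bottle, yellow cap, loose, about 0.28 kg, all four alike (shape: see bottle_1_broad). Point: middle of the bottle, half-way up its body, 31 above its underside; x points to the broad end, z up. Starts on the shaker under the hold-down finger, broad end towards the finger's hinge.
- bottle_1_broad (a point): Middle of bottle_1's broad end face, half-way up. Shape from above: isosceles trapezoid 110 long, 52 wide at the broad end, 32 at the narrow end (42 in the middle), corners rounded 4; upright sides; flat shoulder 62 above the underside; cap 26 across, its top 76 above the underside, on the centre line 27 from the bottle's middle towards the broad end.
- bottle_2_broad (a point): Middle of bottle_2's broad end face, half-way up, 55 from its middle.
- bottle_3_broad (a point): Middle of bottle_3's broad end face, half-way up, 55 from its middle.
- bottle_4_broad (a point): Middle of bottle_4's broad end face, half-way up, 55 from its middle.
- shaker_seat (a point): Fixed white bench shaker, 200 (x) by 180 (y), control panel on its front (-x). Point: on its black rubber mat, 80 above the bench, under the bottle's middle as it starts (within about 5); x points to the back, where the finger's hinge is. It stands on one side of the tray, left or right.
- hold_down_hinge (a point): Hinge axis of the hold-down finger (along the shaker's y), between two bracket plates (29 apart overall, tops 92 above the mat) at the back of the platform: 84 above the mat, 77 behind shaker_seat.
- hold_down (a joint): Angle of the sprung hold-down finger, rad: about 0 down, its rubber foot on the bottle's shoulder; grows as it swings up and back to its stop at 1.85. Over-centre spring: below about 0.8 it presses down (about 2 N at the knob lifts it), beyond about 0.9 it goes up to the stop by itself and stays.
- hold_down_knob (a point): Centre of the red ball, 22 across, on the finger's free end: 102 from the hinge along the finger and 21 above its centre line, so 43 above the bottle's shoulder when down. The steel bar is 14 wide, 6 thick and ends just past the ball; the foot, 16 across, is 84 from the hinge. The ball may turn between pads.
- tube_purple_mid (a point): Bystander, loose: purple-capped tube, its middle. Lies flat on the bench beyond the shaker and bottle, 102 long, 16 thick.
- tube_green_mid (a point): Bystander, loose: green-capped tube, its middle. Lies flat on the bench beyond the shaker and bottle, 102 long, 16 thick.
Not all that is in view belongs to the job. What is shaped like the part that bears bottle_3_mid but red is not meant.

How it is judged:
On the way, in this order (a step that is already met when the one before it is completed fails the run):
1. the hold-down finger is swung fully up and stays up (value of joint hold_down above 1.5 rad), for 0.2 s.
2. the bottle is off the shaker (horizontal distance between bottle_4_mid and shaker_seat above 0.15 m), for 0.1 s.
At the end, for the whole second after the job is handed in: All four bottles stand at rest, upright, on the tray floor inside the fences, centres within 8 mm of the rectangle's middle line in depth, in line with the tray within 0.17 rad, no two neighbours the same way round (broad ends at least 68 mm apart) (x of bottle_1_mid in the frame of tray_floor between -0.008 and 0.008 m and y of bottle_1_mid in the frame of tray_floor between -0.085 and 0.085 m and z of bottle_1_mid in the frame of tray_floor between 0.027 and 0.035 m and angle between each of bottle_1_mid, bottle_2_mid, bottle_3_mid, bottle_4_mid's own z axis and vertical below 0.06 rad and angle between the x axis of each of bottle_1_mid, bottle_2_mid, bottle_3_mid, bottle_4_mid and the x axis of tray_floor, either way round below 0.17 rad and linear speed of each of bottle_1, bottle_2, bottle_3, bottle_4 below 0.02 m/s and x of bottle_2_mid in the frame of tray_floor between -0.008 and 0.008 m and y of bottle_2_mid in the frame of tray_floor between -0.085 and 0.085 m and z of bottle_2_mid in the frame of tray_floor between 0.027 and 0.035 m and x of bottle_3_mid in the frame of tray_floor between -0.008 and 0.008 m and y of bottle_3_mid in the frame of tray_floor between -0.085 and 0.085 m and z of bottle_3_mid in the frame of tray_floor between 0.027 and 0.035 m and x of bottle_4_mid in the frame of tray_floor between -0.008 and 0.008 m and y of bottle_4_mid in the frame of tray_floor between -0.085 and 0.085 m and z of bottle_4_mid in the frame of tray_floor between 0.027 and 0.035 m and horizontal distance between bottle_1_broad and bottle_2_broad above 0.068 m and horizontal distance between each of bottle_1_broad, bottle_2_broad and bottle_3_broad above 0.068 m and horizontal distance between each of bottle_1_broad, bottle_2_broad, bottle_3_broad and bottle_4_broad above 0.068 m); the robot touches nothing.
It fails at once if the bottle is dragged out while the hold-down finger is down (value of joint hold_down below 0.6 rad and distance of bottle_4_mid from where it was at the start of the episode above 0.025 m and horizontal distance between bottle_4_mid and shaker_seat below 0.09 m).
It fails at once if a reagent bottle is knocked over (tilted more than 0.6 rad) (angle between any of bottle_1_mid, bottle_2_mid, bottle_3_mid, bottle_4_mid's own z axis and vertical above 0.6 rad).
It fails at once if a sample tube is disturbed (moved more than 30 mm) (distance of any of tube_purple_mid, tube_green_mid from where it was at the start of the episode above 0.03 m).
It also fails if it takes over 72 s, if anything falls off the work surface, if the arm or the gripper's body presses on something with over 40 N, if the wrist force passes 120 N, or if a joint passes its speed limit or range.

ROBOT

A 6-joint arm with a two-finger parallel gripper is mounted at the origin on the work surface. World frame = base frame: x ahead of the robot, y to its left, z up, the work surface at z = 0. Lengths are in m, angles in rad, forces in N, time in s.
With the tool pointing down it reaches from about 0.375 to 0.75 m from the base axis. Payload 9 kg.
Tool frame: the origin (TCP) lies midway between the tips of the shut fingers; the grasp point (between the pads) lies 19 mm behind it; z points along the fingers, y is the line along which they close (so a half turn about z gives the same grasp; the last joint's range is limited). The gripper opens to 85 mm and grips with 20 to 120 N. Pads are 22 mm wide; open, the fingers measure 114 mm over their backs; the gripper's body (76 mm by 85 mm) begins 54 mm behind the grasp point. The pads swing forward as they close: fully open they stand 13 mm farther back than shut.
Start: joints at [1.047, 0.104, 0.097, 1.564, 0, 1.353], TCP at [0.181, 0.572, 0.231] pointing down, gripper open.
Joint ranges: [-2.99, 2.99], [-0.84, 1.86], [-1.1, 1.16], [-1.84, 2.11], [-1.51, 1.56], [-3.14, 3.14]. Speed limits (rad/s): [2.22, 2.22, 2.57, 3.14, 3.14, 3.14].

INTERFACE

Orientations are given as a 3x3 rotation matrix whose columns are the frame's x, y, z axes.
In Python, from station import get_obs, camera, hand_in gives the robot as it stands.
- The arm moves only by the tool step_arm, never from a script. Its argument "rows" is a list of rows, each an object of numbers: "x", "y", "z": the shift along the tool's x, y, z in cm; "spin": the turn about the tool's z in rad. A call has 1 to 20 rows; each row shifts and turns the commanded pose from where the row before left it, along the tool's axes as they then stand; what a row does not reach is not made up. A row lasts 1/10 s, in which the tool goes at most 50 mm and 8.59 degrees, less where a joint would pass 70% of its speed; a pose out of reach is approached as far as the arm can. A call with a gripper value outside its range is refused whole. "fingers" is the closure in counts, from 0 (fully open) to 255 (shut), set as the call begins (left out, the last holds). The fingers move at their own pace and stop on an object; the grip force is fixed at half the most. Time passes only in rows, so rows that do not move let the fingers close. It gives the time, the measured TCP pose, the force, the opening and the grip force at its end, in the units of the state.
- get_obs(): the state, without advancing time (a new reading comes with each control period).
- camera(name): name is "scene" or "top"; returns a dict with "image" (384x512x3 uint8, blue, green, red), "range_z" (384x512 float32, m along the optical axis (not along the pixel's ray), 0 where there is no reading), "K" (3x3 intrinsics, pixels), "world_from_camera" (4x4, takes a point from camera to world coordinates). Camera axes: x right, y up, looking along -z (the intrinsics and any distortion apply to the point x, -y, -z); pixel columns grow to the right and rows downward; lengths in m; the calibration is good to about 2 mm. A picture is of the moment at which its call begins.
- hand_in(): hands the job in; it is judged then, once.
The state is a dict: "time_s": time; "qpos": joint angles; "joint_velocities": joint speeds; "effort": joint torques, N m; "position": TCP position; "orientation": TCP orientation; "contact_force": force on the tool from outside, world axes, zero at the start; "moment": the same for the moment, N m; "gripper_width": finger opening in m; "finger_force": force on a finger pad.
Only numpy, scipy, OpenCV 4.12 (cv2) and the standard library are available. Lean on these libraries where they do the work, as an engineer would, in place of code of your own. Each camera call takes 0.05 s, during which the arm holds its last target. There are 200 camera calls.

## Working session

There is one attempt and no reset: what is moved stays moved. The work goes in short steps, Python scripts to look and compute and a tool call to move; the robot and the scene stay as the last step left them, time stands still between calls to the robot, and variables do not carry over. Pictures are saved under pics/ and viewed, at most 10 in all, crops included, and the job is handed in when it is done.

Besides the shell and the picture viewer there is one more tool, called as name(argument=value, ...) on one line, values as JSON. step_arm: Moves the arm, as the interface text tells. Its arguments: {"type":"object","properties":{"rows":{"type":"array"},"fingers":{"type":"number"}},"required":["rows"]}

```bash
mkdir -p pics; ls; python3 - <<'E'
from station import get_obs,camera
import cv2,numpy as np
o=get_obs();print(o['time_s'],o['position'],o['orientation'],o['gripper_width'])
for n in('scene','top'):
    c=camera(n);cv2.imwrite(f'pics/{n}0.png',cv2.resize(c['image'],(768,576),interpolation=cv2.INTER_CUBIC));np.savez(f'{n}0.npz',**c);print(n,c['K'],c['world_from_camera'])
E
```

```text
pics
0.0 [0.18044864 0.57185998 0.2305247 ] [[-9.53606183e-01  3.01056142e-01 -6.68510124e-04]
 [ 3.01056754e-01  9.53605488e-01 -1.18483767e-03]
 [ 2.80792265e-04 -1.33112802e-03 -9.99999075e-01]] 0.08537276589696281
scene [[400.13602586   0.         250.83993971]
 [  0.         400.13602586 190.60757728]
 [  0.           0.           1.        ]] [[-0.22022513 -0.63730179  0.73847635  1.12763932]
 [ 0.97535412 -0.15443125  0.15759229  0.16432445]
 [ 0.01360998  0.75498173  0.65560457  0.71031581]
 [ 0.          0.          0.          1.        ]]
top [[447.04575367   0.         257.6881715 ]
 [  0.         447.04575367 190.08375236]
 [  0.           0.           1.        ]] [[ 0.00540012  0.99447561 -0.10482889  0.36713585]
 [-0.99997695  0.00580176  0.00352687  0.0270898 ]
 [ 0.00411557  0.10480743  0.99448402  1.34231685]
 [ 0.          0.          0.          1.        ]]
```

View pics/top0.png

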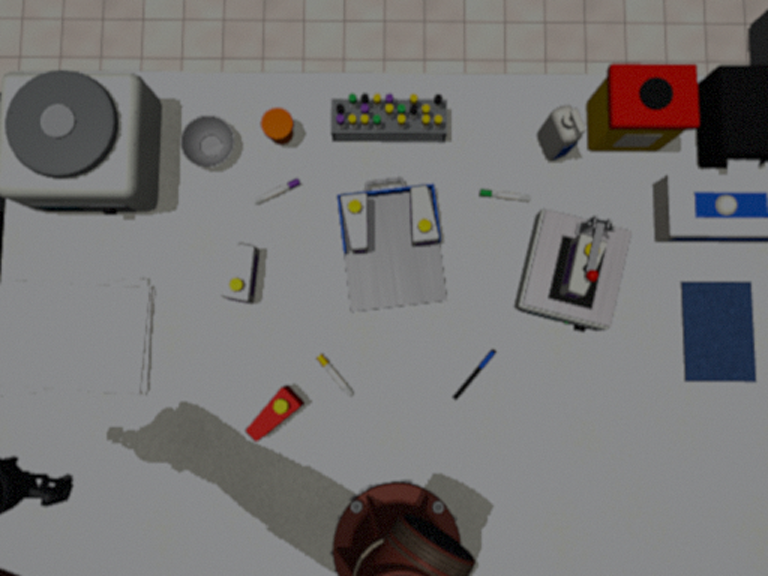

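View pics/scene0.png

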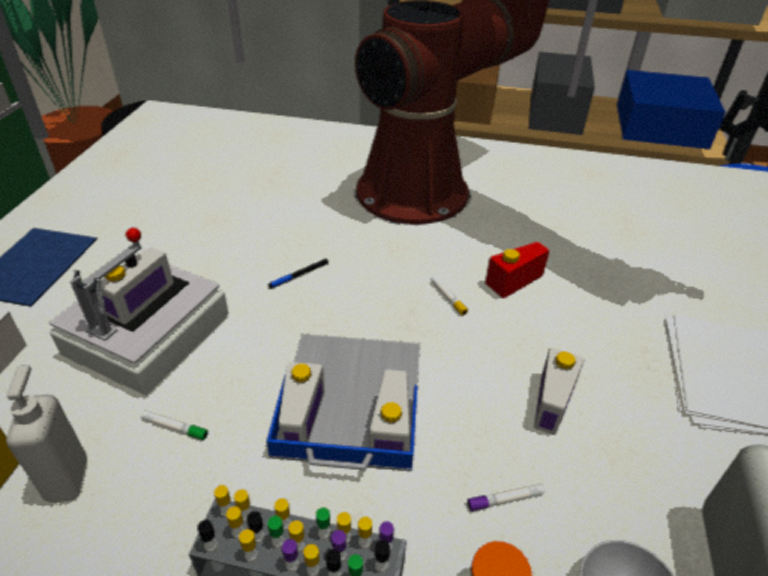

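Top view (768x576): the white wedge bottles with yellow caps are at (354,206) and (424,225) in the tray, (237,284) on the bench (bottle_3, broad end towards the robot) and (588,250) on the shaker (bottle_4). The red knob is at (592,275). The red wedge at (280,406) is the decoy. The tubes are purple (278,191) and green (504,195).

Slot order from the left:
- **Slot 1:** bottle_1, already home, broad end at the back.
- **Slot 2:** bottle_3, broad end at the front, wedged in last.
- **Slot 3:** bottle_4, broad end at the back, placed first.
- **Slot 4:** bottle_2, already home, narrow end at the back.

```bash
cat >h.py <<'E'
import numpy as np,cv2
from station import get_obs,camera
def cloud(c):
    K=c['K'];z=c['range_z'];v,u=np.mgrid[:z.shape[0],:z.shape[1]]
    x=(u-K[0,2])/K[0,0]*z;y=(v-K[1,2])/K[1,1]*z
    P=np.stack([x,-y,-z],-1);T=c['world_from_camera'];P=P@T[:3,:3].T+T[:3,3];P[z<=0]=np.nan
    return P
def ray(c,u,v,h):
    K=c['K'];T=c['world_from_camera'];d=T[:3,:3]@np.array([(u-K[0,2])/K[0,0],-(v-K[1,2])/K[1,1],-1]);o=T[:3,3]
    return o+d*(h-o[2])/d[2]
def blobs(m,amin=15):
    n,l,s,ct=cv2.connectedComponentsWithStats(m.astype(np.uint8));return [(l==i,ct[i],s[i,4]) for i in range(1,n) if s[i,4]>=amin]
def hsv(c): return cv2.cvtColor(c['image'],cv2.COLOR_BGR2HSV)
def yellow(c):
    H=hsv(c);return cv2.inRange(H,(18,120,60),(34,255,255))>0
def bottle(c,P,b,near,r=.085):
    "shoulder on height b+.062 near a point -> cap,mid,yaw of broad dir"
    near=np.array(near);m=(abs(P[...,2]-b-.062)<.009)&(np.linalg.norm(P[...,:2]-near,axis=-1)<r)
    m|=(abs(P[...,2]-b-.076)<.006)&(np.linalg.norm(P[...,:2]-near,axis=-1)<r)&yellow(c)
    B=max(blobs(m),key=lambda t:t[2])[0]
    v,u=np.nonzero(B);Q=np.array([ray(c,a,d,b+.062)[:2] for a,d in zip(u,v)])
    ym=yellow(c)&(np.linalg.norm(P[...,:2]-near,axis=-1)<r)
    yb=max(blobs(ym,4),key=lambda t:t[2]);cap=ray(c,*yb[1],b+.074)[:2]
    w,V=np.linalg.eigh(np.cov(Q.T));ax=V[:,1];ax=ax*np.sign(ax@(cap-Q.mean(0)))
    mid=cap-.027*ax;L=np.ptp(Q@ax);W=np.ptp(Q@V[:,0])
    return dict(cap=cap.round(4),mid=mid.round(4),cen=Q.mean(0).round(4),yaw=round(float(np.arctan2(ax[1],ax[0])),3),L=round(L,3),W=round(W,3),n=len(Q))
E
python3 - <<'E'
from h import *
for n in('top','scene'):
    c=dict(np.load(n+'0.npz'));P=cloud(c);print(n)
    for b in blobs(yellow(c)): 
        print('y',b[1].round(1),b[2],np.nanmedian(P[b[0]],0).round(4))
    H=hsv(c)
    red=(cv2.inRange(H,(0,150,70),(6,255,255))|cv2.inRange(H,(174,150,70),(180,255,255)))>0
    for b in blobs(red,10):print('r',b[1].round(1),b[2],np.nanmedian(P[b[0]],0).round(4))
    bl=cv2.inRange(H,(105,150,40),(128,255,255))>0
    for b in blobs(bl,60):print('b',b[1].round(1),b[2],np.nanmedian(P[b[0]],0).round(4))
c=dict(np.load('top0.npz'));P=cloud(c)
for nm,b,uv in(('1',.006,(236,137)),('2',.006,(283,150)),('3',0,(158,189)),('4',.08,(392,166))):
    print(nm,bottle(c,P,b,ray(c,*uv,b+.07)[:2]))
r=dict(np.load('scene0.npz'));im=c['image']
a=cv2.resize(im[95:225,130:440],None,fx=2.5,fy=2.5,interpolation=cv2.INTER_CUBIC)
cv2.imwrite('pics/crop.png',np.clip(a*1.6,0,255).astype(np.uint8))
E
```

```text
top
y [251.   65.3] 24 [0.8575 0.0438 0.1021]
y [275.3  65.5] 23 [ 0.8585 -0.0252  0.1009]
y [259.1  71.7] 32 [0.8404 0.0208 0.1005]
y [283.5  75.9] 64 [ 0.8326 -0.0484  0.1013]
y [234.4  78.7] 31 [0.8191 0.0922 0.0999]
y [242.8  78.9] 32 [0.8177 0.0666 0.1009]
y [267.2  78.9] 34 [ 0.819  -0.0024  0.0991]
y [291.6  79.4] 29 [ 0.8169 -0.0739  0.0994]
y [236.1 137.2] 59 [0.652  0.0856 0.0836]
y [282.7 149.8] 59 [ 0.6159 -0.0489  0.0835]
y [391.6 165.7] 23 [ 0.559  -0.337   0.1573]
y [157.2 189.4] 58 [0.5017 0.3085 0.0771]
y [214.9 239.8] 32 [0.3583 0.1475 0.0165]
y [186.7 270.4] 79 [0.2746 0.2194 0.0756]
r [435.3  63.9] 2091 [ 0.8347 -0.4531  0.1761]
r [394.6 183.3] 46 [ 0.5082 -0.3314  0.1949]
r [181.1 276.9] 435 [0.2519 0.2402 0.0629]
r [266.5 323.4] 11 [ 0.1197 -0.0039  0.013 ]
b [470.9 136.3] 221 [ 0.6609 -0.5919  0.0772]
b [500.1 136.6] 340 [ 0.6592 -0.6772  0.0769]
b [462.8 198.1] 119 [ 0.4905 -0.5931  0.0058]
b [490.1 202.3] 66 [ 0.476  -0.6756  0.0062]
b [490.5 240.1] 233 [ 0.3536 -0.6822  0.0061]
b [484.4 226.9] 65 [ 0.3982 -0.6572  0.0062]
b [464.3 241.9] 165 [ 0.3534 -0.5918
[... 1383 characters left out ...]
0322]
1 {'cap': array([0.6527, 0.0855]), 'mid': array([0.6258, 0.0824]), 'cen': array([0.6286, 0.083 ]), 'yaw': 0.114, 'L': np.float64(0.11), 'W': np.float64(0.051), 'n': 535}
2 {'cap': array([ 0.6167, -0.0485]), 'mid': array([ 0.6435, -0.0448]), 'cen': array([ 0.6363, -0.045 ]), 'yaw': -3.003, 'L': np.float64(0.112), 'W': np.float64(0.05), 'n': 529}
3 {'cap': array([0.5011, 0.309 ]), 'mid': array([0.5276, 0.3039]), 'cen': array([0.5219, 0.3045]), 'yaw': 2.954, 'L': np.float64(0.11), 'W': np.float64(0.052), 'n': 545}
4 {'cap': array([ 0.5606, -0.3371]), 'mid': array([ 0.534 , -0.3326]), 'cen': array([ 0.5293, -0.3254]), 'yaw': -0.169, 'L': np.float64(0.113), 'W': np.float64(0.037), 'n': 407}
```

View pics/crop.png

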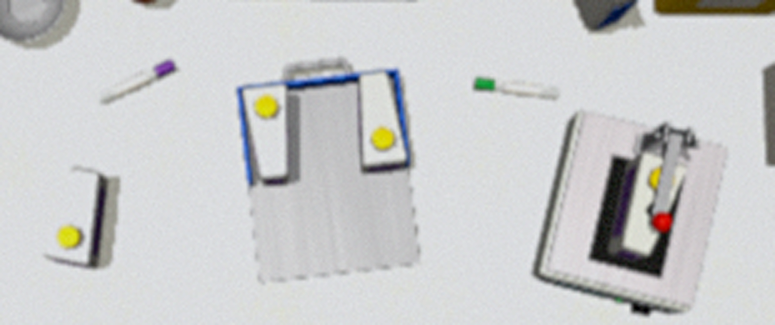

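```bash
python3 - <<'E'
from h import *
s=dict(np.load('scene0.npz'));c=dict(np.load('top0.npz'))
for n,q in(('scene',s),('top',c)):
    P=cloud(q);H=hsv(q)
    bl=(cv2.inRange(H,(105,120,30),(128,255,255))>0)&(abs(P[...,0]-.64)<.12)&(abs(P[...,1]-.02)<.13)
    for nm,sel in(('back',(P[...,2]>.037)&(P[...,2]<.046)),):
        Q=P[bl&sel];print(n,len(Q))
        # lines: back fence
        T=Q[:,:2]-[.635,.019];R=np.array([[np.cos(.12),np.sin(.12)],[-np.sin(.12),np.cos(.12)]]);t=T@R.T
        for lab,mk,ind,dep in(('back',(t[:,0]>.045)&(abs(t[:,1])<.085),1,0),('L',(t[:,1]>.08)&(t[:,0]<.045),0,1),('R',(t[:,1]<-.08)&(t[:,0]<.045),0,1)):
            if mk.sum()>8:
                p=np.polyfit(t[mk,ind],t[mk,dep],1);print(lab,mk.sum(),p.round(4), np.percentile(t[mk,dep],[5,50,95]).round(4))
    # shaker top deck
    m=(P[...,2]>.07)&(P[...,2]<.088)&(abs(P[...,0]-.53)<.18)&(abs(P[...,1]+.33)<.17)
    B=max(blobs(m),key=lambda b:b[2])[0];r=cv2.minAreaRect(P[B][:,:2].astype(np.float32));print('shaker',r,np.median(P[B][:,2]))
print('knob',ray(c,394.6,183.3,.189),ray(s,88.4,155.8,.185))
o=get_obs();print(o['qpos'].round(3))
E
```

```text
scene 448
back 260 [-0.0036  0.0602] [0.0568 0.0605 0.0629]
L 82 [0.0019 0.0932] [0.0912 0.0932 0.0951]
R 50 [ 0.0108 -0.0945] [-0.0959 -0.0944 -0.0928]
shaker ((0.5376588106155396, -0.34112271666526794), (0.17204594612121582, 0.19134339690208435), 75.7607421875) 0.0770190441428873
top 135
back 52 [-0.0017  0.0584] [0.0564 0.0582 0.0609]
L 28 [0.0018 0.0941] [0.0929 0.0941 0.0952]
R 39 [ 0.0132 -0.0937] [-0.0958 -0.0938 -0.0914]
shaker ((0.5368925929069519, -0.3399602174758911), (0.17138543725013733, 0.19070445001125336), 75.91307067871094) 0.0777642152261716
knob [ 0.50853168 -0.3330955   0.189     ] [ 0.50611188 -0.33587338  0.185     ]
[ 1.047  0.105  0.097  1.564 -0.     1.353]
```

```bash
cat >>h.py <<'E'
def legs(pts,a,step=4.5):
    "tool-frame shifts (cm) after spinning so that tool x is at world angle a"
    o=get_obs();R=np.array(o['orientation']);a0=np.arctan2(R[1,0],R[0,0]);sp=-(a-a0+np.pi)%(2*np.pi);sp=(sp-2*np.pi if sp>np.pi else sp)
    sp=-((a-a0+np.pi)%(2*np.pi)-np.pi)
    print('t',round(o['time_s'],2),'pos',o['position'].round(4),'spin',round(sp,3),'tilt',R[2,:2].round(4))
    p=o['position']
    for q in pts:
        d=np.array(q)-p;t=100*np.array([d[0]*np.cos(a)+d[1]*np.sin(a),d[0]*np.sin(a)-d[1]*np.cos(a),-d[2]])
        n=int(np.ceil(np.linalg.norm(t)/step));print(q,'tot',t.round(2),'rows',n,'each',(t/n).round(2));p=np.array(q)
E
python3 -c "
from h import *
legs([(.45,.2,.27),(.5073,-.3345,.27)],2.894)"
```

```text
t 0.1 pos [0.1805 0.5719 0.2306] spin -0.058 tilt [ 0.0003 -0.0012]
(0.45, 0.2, 0.27) tot [-35.24 -29.45  -3.94] rows 11 each [-3.2  -2.68 -0.36]
(0.5073, -0.3345, 0.27) tot [-18.65 -50.42  -0.  ] rows 12 each [-1.55 -4.2  -0.  ]
```

step_arm(rows=[{"spin": -0.058}, {"x": -3.2, "y": -2.68, "z": -0.36}, {"x": -3.2, "y": -2.68, "z": -0.36}, {"x": -3.2, "y": -2.68, "z": -0.36}, {"x": -3.2, "y": -2.68, "z": -0.36}, {"x": -3.2, "y": -2.68, "z": -0.36}, {"x": -3.2, "y": -2.68, "z": -0.36}, {"x": -3.2, "y": -2.68, "z": -0.36}, {"x": -3.2, "y": -2.68, "z": -0.36}, {"x": -3.2, "y": -2.68, "z": -0.36}, {"x": -3.2, "y": -2.68, "z": -0.36}, {"x": -3.2, "y": -2.68, "z": -0.36}], fingers=0)

```text
$.rows[0]: bad value
```

step_arm(rows=[{"x": -1.55, "y": -4.2}, {"x": -1.55, "y": -4.2}, {"x": -1.55, "y": -4.2}, {"x": -1.55, "y": -4.2}, {"x": -1.55, "y": -4.2}, {"x": -1.55, "y": -4.2}, {"x": -1.55, "y": -4.2}, {"x": -1.55, "y": -4.2}, {"x": -1.55, "y": -4.2}, {"x": -1.55, "y": -4.2}, {"x": -1.55, "y": -4.2}, {"x": -1.55, "y": -4.2}, {}, {}])

```text
$.rows[0]: bad value
```

```bash
python3 -c "
from h import *
legs([(.5073,-.3345,.27),(.5073,-.3345,.172)],2.894);print(get_obs()['qpos'].round(3))
s=camera('scene');H=hsv(s)
red=(cv2.inRange(H,(0,150,60),(6,255,255))|cv2.inRange(H,(174,150,60),(180,255,255)))>0
for b in blobs(red,10):
  if abs(b[1][0]-88)<15 and abs(b[1][1]-156)<15: print(b[1],b[2])
cv2.imwrite('pics/a1.png',cv2.resize(s['image'][40:240,0:260],None,fx=3,fy=3))"
```

```text
t 0.1 pos [0.1805 0.5719 0.2306] spin -0.058 tilt [ 0.0003 -0.0012]
(0.5073, -0.3345, 0.27) tot [-53.9  -79.87  -3.94] rows 22 each [-2.45 -3.63 -0.18]
(0.5073, -0.3345, 0.172) tot [0.  0.  9.8] rows 3 each [0.   0.   3.27]
[ 1.047  0.105  0.097  1.564 -0.     1.353]
[ 88.49206349 155.98412698] 63
```

View pics/a1.png

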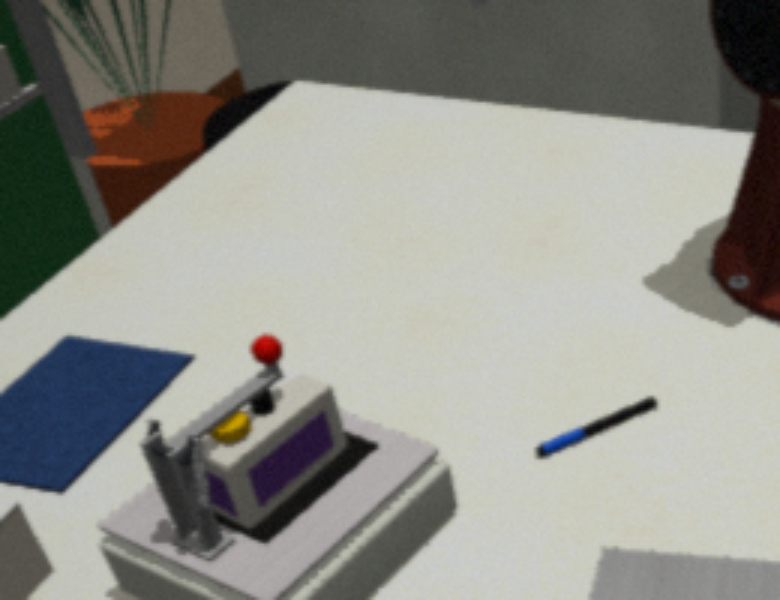

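The arm has not moved, because the rows were refused. The crop shows the red knob at (267,350), with the finger down on bottle_4. I'll send all four keys in each row.

step_arm(rows=[{"x": 0, "y": 0, "z": 0, "spin": -0.058}, {"x": -3.2, "y": -2.68, "z": -0.36, "spin": 0}, {"x": -3.2, "y": -2.68, "z": -0.36, "spin": 0}, {"x": -3.2, "y": -2.68, "z": -0.36, "spin": 0}, {"x": -3.2, "y": -2.68, "z": -0.36, "spin": 0}, {"x": -3.2, "y": -2.68, "z": -0.36, "spin": 0}, {"x": -3.2, "y": -2.68, "z": -0.36, "spin": 0}, {"x": -3.2, "y": -2.68, "z": -0.36, "spin": 0}, {"x": -3.2, "y": -2.68, "z": -0.36, "spin": 0}, {"x": -3.2, "y": -2.68, "z": -0.36, "spin": 0}, {"x": -3.2, "y": -2.68, "z": -0.36, "spin": 0}, {"x": -3.2, "y": -2.68, "z": -0.36, "spin": 0}], fingers=0)

```text
time_s: 1.35
position: [0.4503, 0.1985, 0.271]
orientation: [[-0.969, 0.245, 0.0], [0.245, 0.969, 0.0], [-0.0, 0.0, -1.0]]
contact_force: [-0.0, 1.3, -0.0]
gripper_width: 0.0851
finger_force: 0.0
```

step_arm(rows=[{"x": -1.55, "y": -4.2, "z": 0, "spin": 0}, {"x": -1.55, "y": -4.2, "z": 0, "spin": 0}, {"x": -1.55, "y": -4.2, "z": 0, "spin": 0}, {"x": -1.55, "y": -4.2, "z": 0, "spin": 0}, {"x": -1.55, "y": -4.2, "z": 0, "spin": 0}, {"x": -1.55, "y": -4.2, "z": 0, "spin": 0}, {"x": -1.55, "y": -4.2, "z": 0, "spin": 0}, {"x": -1.55, "y": -4.2, "z": 0, "spin": 0}, {"x": -1.55, "y": -4.2, "z": 0, "spin": 0}, {"x": -1.55, "y": -4.2, "z": 0, "spin": 0}, {"x": -1.55, "y": -4.2, "z": 0, "spin": 0}, {"x": -1.55, "y": -4.2, "z": 0, "spin": 0}, {"x": 0, "y": 0, "z": 0, "spin": 0}])

```text
time_s: 2.65
position: [0.5054, -0.3388, 0.2682]
orientation: [[-0.968, 0.25, -0.002], [0.25, 0.968, 0.001], [0.003, 0.001, -1.0]]
contact_force: [-0.2, 1.5, -0.8]
gripper_width: 0.0854
finger_force: 0.0
```

```bash
python3 -c "
from h import *
legs([(.5073,-.3345,.27),(.5073,-.3345,.172)],2.894)
s=camera('scene');H=hsv(s)
cv2.imwrite('pics/a2.png',cv2.resize(s['image'][40:240,0:260],None,fx=3,fy=3))"
```

```text
t 2.65 pos [ 0.5054 -0.3388  0.2682] spin -0.005 tilt [0.0025 0.0007]
(0.5073, -0.3345, 0.27) tot [-0.08  0.46 -0.18] rows 1 each [-0.08  0.46 -0.18]
(0.5073, -0.3345, 0.172) tot [0.  0.  9.8] rows 3 each [0.   0.   3.27]
```

View pics/a2.png

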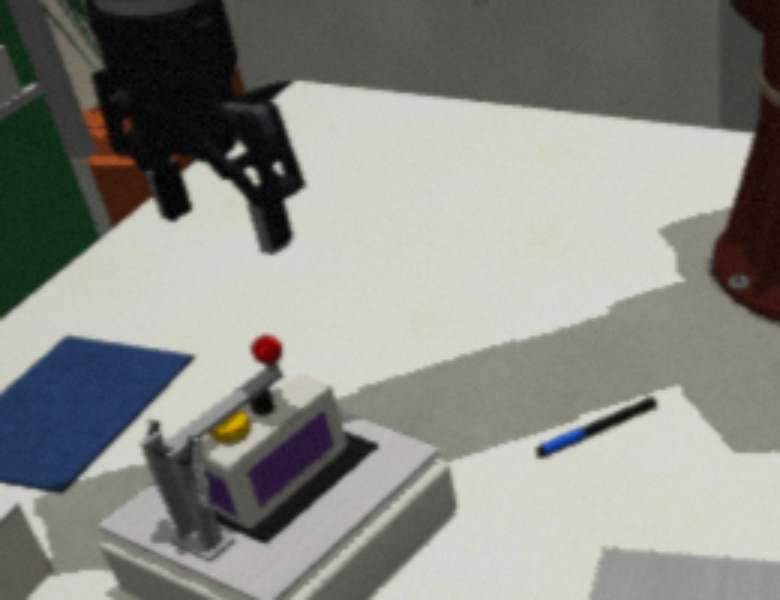

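Gripper fingers (170,205) and (270,240) stand above the knob at (267,350). Next I descend and grip the ball.

step_arm(rows=[{"x": -0.1, "y": 0.4, "z": 2, "spin": 0}, {"x": 0, "y": 0, "z": 4, "spin": 0}, {"x": 0, "y": 0, "z": 3.8, "spin": 0}, {"x": 0, "y": 0, "z": 0, "spin": 0}])

```text
time_s: 3.1
position: [0.5061, -0.3272, 0.1673]
orientation: [[-0.97, 0.244, -0.006], [0.244, 0.97, 0.007], [0.008, 0.005, -1.0]]
contact_force: [-0.3, -0.1, 0.0]
gripper_width: 0.0855
finger_force: 0.0
```

step_arm(rows=[{"x": 0, "y": 0, "z": 0, "spin": 0}, {"x": 0, "y": 0, "z": 0, "spin": 0}, {"x": 0, "y": 0, "z": 0, "spin": 0}, {"x": 0, "y": 0, "z": 0, "spin": 0}, {"x": 0, "y": 0, "z": 0, "spin": 0}, {"x": 0, "y": 0, "z": 0, "spin": 0}, {"x": 0, "y": 0, "z": 0, "spin": 0}], fingers=255)

```text
time_s: 3.8
position: [0.5083, -0.3336, 0.1752]
orientation: [[-0.969, 0.247, 0.001], [0.247, 0.969, -0.006], [-0.003, -0.006, -1.0]]
contact_force: [-4.5, -10.2, 5.6]
gripper_width: 0.0183
finger_force: 58.4
```

step_arm(rows=[{"x": -0.31, "y": 0, "z": -1.0, "spin": 0}, {"x": -0.31, "y": 0, "z": -1.0, "spin": 0}, {"x": -0.5, "y": 0, "z": -0.9, "spin": 0}, {"x": -0.5, "y": 0, "z": -0.9, "spin": 0}, {"x": -0.68, "y": 0, "z": -0.8, "spin": 0}, {"x": -0.68, "y": 0, "z": -0.8, "spin": 0}, {"x": -0.82, "y": 0, "z": -0.65, "spin": 0}, {"x": -0.82, "y": 0, "z": -0.65, "spin": 0}, {"x": -0.93, "y": 0, "z": -0.47, "spin": 0}, {"x": -0.93, "y": 0, "z": -0.47, "spin": 0}, {"x": -1.0, "y": 0, "z": -0.28, "spin": 0}, {"x": -1.0, "y": 0, "z": -0.28, "spin": 0}, {"x": -0.78, "y": 0, "z": -0.07, "spin": 0}, {"x": -0.78, "y": 0, "z": -0.07, "spin": 0}])

```text
time_s: 5.2
position: [0.606, -0.3554, 0.2569]
orientation: [[-0.969, 0.245, 0.001], [0.245, 0.969, -0.0], [-0.001, -0.0, -1.0]]
contact_force: [-0.4, 0.5, 0.5]
gripper_width: 0.0004
finger_force: 0.0
```

```bash
python3 -c "
from h import *
legs([(.5073,-.3345,.27)],2.894);o=get_obs();print(o['contact_force'],o['finger_force'],o['gripper_width'])
s=camera('scene')
cv2.imwrite('pics/a3.png',cv2.resize(s['image'][40:240,0:260],None,fx=3,fy=3))"
```

```text
t 5.2 pos [ 0.606  -0.3554  0.2569] spin -0.0 tilt [-0.0007 -0.0002]
(0.5073, -0.3345, 0.27) tot [10.09 -0.39 -1.31] rows 3 each [ 3.36 -0.13 -0.44]
[-0.37143933  0.46009097  0.45686953] 0.0 0.0003640018902764833
```

View pics/a3.png

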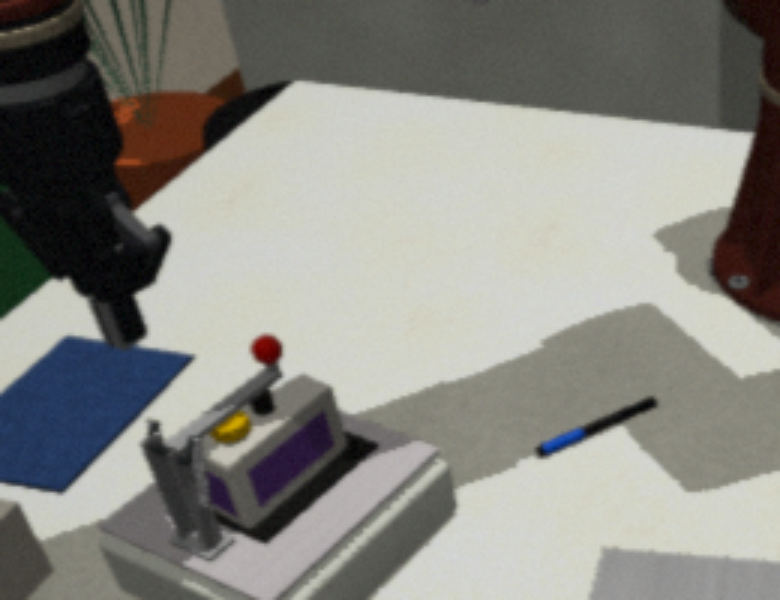

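The ball slipped out of the pads: the knob is still at (267,350) and the finger is still down. I gripped too high, so I'll go back 11 mm lower.

step_arm(rows=[{"x": 3.36, "y": -0.1, "z": -0.4, "spin": 0}, {"x": 3.36, "y": -0.1, "z": -0.4, "spin": 0}, {"x": 3.36, "y": -0.1, "z": 0, "spin": 0}, {"x": 0, "y": 0, "z": 0, "spin": 0}, {"x": 0, "y": 0, "z": 0, "spin": 0}, {"x": 0, "y": 0, "z": 0, "spin": 0}], fingers=0)

```text
time_s: 5.85
position: [0.5078, -0.3337, 0.2648]
orientation: [[-0.969, 0.245, 0.001], [0.245, 0.969, -0.001], [-0.001, -0.001, -1.0]]
contact_force: [-0.3, 0.0, -0.2]
gripper_width: 0.085
finger_force: 0.0
```

```bash
python3 -c "
from h import *
legs([(.5073,-.3340,.161)],2.894);print(get_obs()['gripper_width'])"
```

```text
t 5.85 pos [ 0.5078 -0.3337  0.2648] spin -0.0 tilt [-0.0012 -0.0005]
(0.5073, -0.334, 0.161) tot [ 0.04 -0.04 10.38] rows 3 each [ 0.01 -0.01  3.46]
0.0850473662636124
```

step_arm(rows=[{"x": 0, "y": 0, "z": 3.4, "spin": 0}, {"x": 0, "y": 0, "z": 3.4, "spin": 0}, {"x": 0, "y": 0, "z": 3.5, "spin": 0}, {"x": 0, "y": 0, "z": 0, "spin": 0}, {"x": 0, "y": 0, "z": 0, "spin": 0}])

```text
time_s: 6.35
position: [0.5075, -0.3333, 0.1618]
orientation: [[-0.97, 0.245, -0.0], [0.245, 0.97, 0.001], [0.0, 0.0, -1.0]]
contact_force: [1.0, -1.2, 0.6]
gripper_width: 0.0855
finger_force: 0.0
```

step_arm(rows=[{"x": 0, "y": 0, "z": 0, "spin": 0}, {"x": 0, "y": 0, "z": 0, "spin": 0}, {"x": 0, "y": 0, "z": 0, "spin": 0}, {"x": 0, "y": 0, "z": 0, "spin": 0}, {"x": 0, "y": 0, "z": 0, "spin": 0}, {"x": 0, "y": 0, "z": 0, "spin": 0}, {"x": 0, "y": 0, "z": 0, "spin": 0}], fingers=255)

```text
time_s: 7.05
position: [0.5073, -0.3337, 0.1621]
orientation: [[-0.969, 0.245, 0.001], [0.245, 0.969, -0.001], [-0.001, -0.001, -1.0]]
contact_force: [-1.1, 0.8, 4.9]
gripper_width: 0.0189
finger_force: 58.3
```

step_arm(rows=[{"x": -0.15, "y": 0, "z": -0.5, "spin": 0}, {"x": -0.15, "y": 0, "z": -0.5, "spin": 0}, {"x": -0.15, "y": 0, "z": -0.5, "spin": 0}, {"x": -0.15, "y": 0, "z": -0.5, "spin": 0}])

```text
time_s: 7.45
position: [0.5129, -0.335, 0.1812]
orientation: [[-0.969, 0.245, -0.001], [0.245, 0.969, 0.0], [0.001, 0.0, -1.0]]
contact_force: [0.2, -4.0, -6.2]
gripper_width: 0.019
finger_force: 58.6
```

step_arm(rows=[{"x": -0.5, "y": 0, "z": -0.9, "spin": 0}, {"x": -0.5, "y": 0, "z": -0.9, "spin": 0}, {"x": -0.68, "y": 0, "z": -0.8, "spin": 0}, {"x": -0.68, "y": 0, "z": -0.8, "spin": 0}])

```text
time_s: 7.85
position: [0.5367, -0.3409, 0.2152]
orientation: [[-0.969, 0.245, 0.001], [0.245, 0.969, 0.0], [-0.001, 0.0, -1.0]]
contact_force: [5.7, -6.8, -11.0]
gripper_width: 0.0188
finger_force: 58.8
```

step_arm(rows=[{"x": -0.82, "y": 0, "z": -0.65, "spin": 0}, {"x": -0.82, "y": 0, "z": -0.65, "spin": 0}, {"x": -0.93, "y": 0, "z": -0.47, "spin": 0}, {"x": -0.93, "y": 0, "z": -0.47, "spin": 0}])

```text
time_s: 8.25
position: [0.5709, -0.3495, 0.2365]
orientation: [[-0.969, 0.245, 0.001], [0.245, 0.969, 0.001], [-0.001, 0.001, -1.0]]
contact_force: [35.6, -16.3, -67.7]
gripper_width: 0.0142
finger_force: 59.9
```

step_arm(rows=[{"x": -1.0, "y": 0, "z": -0.28, "spin": 0}, {"x": -1.0, "y": 0, "z": -0.28, "spin": 0}, {"x": -0.78, "y": 0, "z": -0.07, "spin": 0}, {"x": -0.78, "y": 0, "z": -0.07, "spin": 0}])

```text
time_s: 8.65
position: [0.6053, -0.3576, 0.2455]
orientation: [[-0.97, 0.245, 0.002], [0.245, 0.97, 0.0], [-0.001, 0.001, -1.0]]
contact_force: [-0.6, 0.3, -0.2]
gripper_width: 0.0
finger_force: 0.0
```

```bash
python3 -c "
from h import *
s=camera('scene');H=hsv(s);P=cloud(s)
red=(cv2.inRange(H,(0,150,60),(6,255,255))|cv2.inRange(H,(174,150,60),(180,255,255)))>0
for b in blobs(red,10):
  p=np.nanmedian(P[b[0]],0)
  if p[1]<-.2: print(b[1],b[2],p)
cv2.imwrite('pics/a4.png',cv2.resize(s['image'][40:240,0:260],None,fx=3,fy=3))"
```

```text
[ 6.55172414 47.24137931] 29 [ 0.62406352 -0.32388061  0.4724607 ]
[ 71.70422535 142.56338028] 71 [ 0.54249677 -0.33625655  0.24386009]
```

View pics/a4.png

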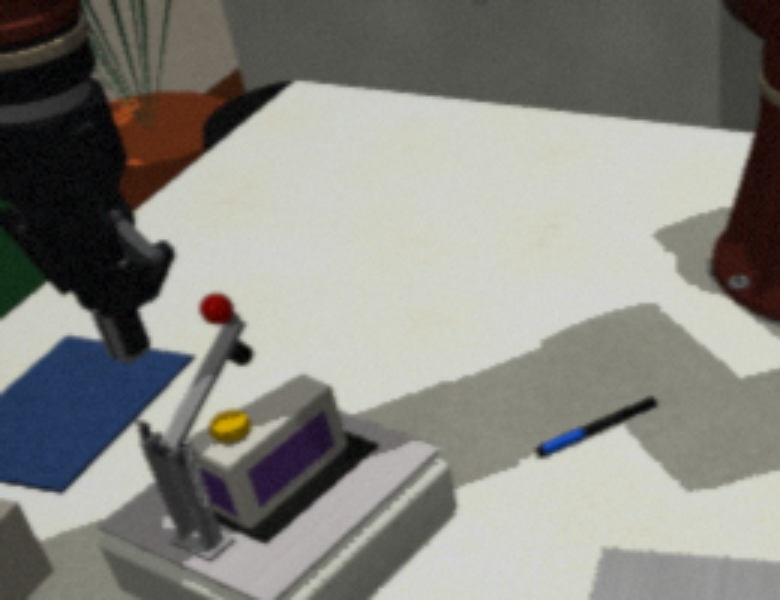

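The finger now stands about half up, with the knob at (217,308). The shut fingers are behind it. I'll go over it to the front and push the bar back with the shut fingertips.

step_arm(rows=[{"x": 0, "y": 0, "z": -3, "spin": 0}, {"x": 0, "y": 0, "z": -3.5, "spin": 0}, {"x": 4.5, "y": 0, "z": 0, "spin": 0}, {"x": 4.5, "y": 0, "z": 0, "spin": 0}, {"x": 4.5, "y": 0, "z": 0, "spin": 0}, {"x": 0, "y": 0, "z": 0, "spin": 0}])

```text
time_s: 9.3
position: [0.4746, -0.3237, 0.31]
orientation: [[-0.969, 0.246, -0.002], [0.246, 0.969, 0.002], [0.002, 0.002, -1.0]]
contact_force: [0.2, -0.6, 0.0]
gripper_width: -0.0
finger_force: 0.0
```

```bash
python3 -c "
from h import *
s=camera('scene');H=hsv(s);P=cloud(s)
red=(cv2.inRange(H,(0,150,60),(6,255,255))|cv2.inRange(H,(174,150,60),(180,255,255)))>0
for b in blobs(red,10):
  p=np.nanmedian(P[b[0]],0)
  if p[1]<-.2: print(b[1],b[2],p)
legs([(.48,-.327,.215)],2.894)
"
```

```text
[ 88.41935484 155.98387097] 62 [ 0.51364455 -0.32926122  0.19138078]
t 9.35 pos [ 0.4769 -0.3251  0.3108] spin -0.001 tilt [-0.0006  0.0006]
(0.48, -0.327, 0.215) tot [-0.35 -0.11  9.58] rows 3 each [-0.12 -0.04  3.19]
```

The finger dropped back down, because it was still below over-centre. I'll grip again and follow the arc with force feedback.

step_arm(rows=[{"x": -3.1, "y": 0.1, "z": 0, "spin": 0}, {"x": 0, "y": 0, "z": 0, "spin": 0}, {"x": 0, "y": 0, "z": 0, "spin": 0}, {"x": 0, "y": 0, "z": 0, "spin": 0}, {"x": 0, "y": 0, "z": 0, "spin": 0}], fingers=0)

```text
time_s: 9.85
position: [0.509, -0.3331, 0.3108]
orientation: [[-0.969, 0.245, 0.001], [0.245, 0.969, -0.0], [-0.001, -0.0, -1.0]]
contact_force: [0.9, 0.3, -0.5]
gripper_width: 0.0727
finger_force: 0.0
```

```bash
python3 -c "
from h import *
legs([(.5073,-.3340,.162)],2.894);print(get_obs()['gripper_width'])
c=camera('top');s=camera('scene')
for q in(c,s):
  H=hsv(q)
  red=(cv2.inRange(H,(0,150,60),(6,255,255))|cv2.inRange(H,(174,150,60),(180,255,255)))>0
  for b in blobs(red,8):
    if (q is s and abs(b[1][0]-88)<12 and abs(b[1][1]-156)<12) or (q is c and abs(b[1][0]-394)<12 and abs(b[1][1]-183)<12): print(b[1],b[2],ray(q,*b[1],.18),ray(q,*b[1],.19))
"
```

```text
t 9.85 pos [ 0.509  -0.3331  0.3108] spin -0.0 tilt [-0.0009 -0.0003]
(0.5073, -0.334, 0.162) tot [ 0.15 -0.13 14.88] rows 4 each [ 0.04 -0.03  3.72]
0.07270078018080699
[394.88235294 183.49019608] 51 [ 0.50913713 -0.33663401  0.18      ] [ 0.50791542 -0.33350471  0.19      ]
[ 88.56451613 156.        ] 62 [ 0.50079055 -0.33989361  0.18      ] [ 0.51261084 -0.33038573  0.19      ]
```

step_arm(rows=[{"x": 0, "y": 0, "z": 3.7, "spin": 0}, {"x": 0, "y": 0, "z": 3.7, "spin": 0}, {"x": 0, "y": -0.1, "z": 3.7, "spin": 0}, {"x": 0, "y": 0, "z": 3.6, "spin": 0}, {"x": 0, "y": 0, "z": 0, "spin": 0}])

```text
time_s: 10.45
position: [0.5064, -0.3318, 0.1579]
orientation: [[-0.969, 0.245, -0.006], [0.245, 0.969, 0.006], [0.007, 0.004, -1.0]]
contact_force: [-0.5, 0.6, -0.8]
gripper_width: 0.0854
finger_force: 0.0
```

step_arm(rows=[{"x": 0, "y": 0, "z": 0, "spin": 0}, {"x": 0, "y": 0, "z": 0, "spin": 0}, {"x": 0, "y": 0, "z": 0, "spin": 0}, {"x": 0, "y": 0, "z": 0, "spin": 0}, {"x": 0, "y": 0, "z": 0, "spin": 0}, {"x": 0, "y": 0, "z": 0, "spin": 0}, {"x": -0.12, "y": 0, "z": -0.5, "spin": 0}, {"x": -0.15, "y": 0, "z": -0.5, "spin": 0}, {"x": -0.18, "y": 0, "z": -0.5, "spin": 0}, {"x": -0.2, "y": 0, "z": -0.45, "spin": 0}], fingers=255)

```text
time_s: 11.45
position: [0.5146, -0.3355, 0.1825]
orientation: [[-0.969, 0.245, -0.002], [0.245, 0.969, 0.001], [0.002, 0.0, -1.0]]
contact_force: [-2.3, -0.5, -4.3]
gripper_width: 0.0187
finger_force: 58.6
```

step_arm(rows=[{"x": -0.5, "y": 0, "z": -0.9, "spin": 0}, {"x": -0.5, "y": 0, "z": -0.85, "spin": 0}, {"x": -0.68, "y": 0, "z": -0.78, "spin": 0}])

```text
time_s: 11.75
position: [0.5307, -0.3396, 0.2082]
orientation: [[-0.969, 0.245, -0.002], [0.245, 0.969, 0.001], [0.002, 0.0, -1.0]]
contact_force: [0.1, -2.6, -5.6]
gripper_width: 0.0187
finger_force: 58.6
```

step_arm(rows=[{"x": -0.68, "y": 0, "z": -0.75, "spin": 0}])

```text
time_s: 11.85
position: [0.5383, -0.3415, 0.2154]
orientation: [[-0.969, 0.245, 0.0], [0.245, 0.969, 0.0], [0.0, 0.0, -1.0]]
contact_force: [3.3, -1.9, -10.2]
gripper_width: 0.0186
finger_force: 58.9
```

step_arm(rows=[{"x": -0.8, "y": 0, "z": -0.5, "spin": 0}])

```text
time_s: 11.95
position: [0.5453, -0.3432, 0.2211]
orientation: [[-0.969, 0.245, -0.001], [0.245, 0.969, 0.0], [0.002, 0.0, -1.0]]
contact_force: [-6.5, 1.7, 1.6]
gripper_width: 0.0188
finger_force: 58.9
```

step_arm(rows=[{"x": -0.6, "y": 0, "z": -0.3, "spin": 0}])

```text
time_s: 12.05
position: [0.5519, -0.3449, 0.224]
orientation: [[-0.97, 0.245, 0.0], [0.245, 0.97, 0.0], [-0.0, 0.0, -1.0]]
contact_force: [6.9, -10.6, -12.8]
gripper_width: 0.0179
finger_force: 59.0
```

step_arm(rows=[{"x": -0.7, "y": 0, "z": -0.1, "spin": 0}])

```text
time_s: 12.15
position: [0.5598, -0.3466, 0.2238]
orientation: [[-0.97, 0.245, 0.002], [0.245, 0.97, 0.001], [-0.002, 0.001, -1.0]]
contact_force: [0.0, -0.2, -0.4]
gripper_width: 0.0049
finger_force: 0.0
```

step_arm(rows=[{"x": -0.7, "y": 0, "z": -0.1, "spin": 0}])

```text
time_s: 12.25
position: [0.5658, -0.3483, 0.2256]
orientation: [[-0.969, 0.245, 0.001], [0.245, 0.969, 0.0], [-0.001, 0.0, -1.0]]
contact_force: [0.7, 0.5, 0.2]
gripper_width: -0.0
finger_force: 0.0
```

```bash
cat >>h.py <<'E'
def knob():
  c=camera('top');s=camera('scene')
  for n,q in(('top',c),('scene',s)):
    H=hsv(q);P=cloud(q)
    red=(cv2.inRange(H,(0,150,50),(6,255,255))|cv2.inRange(H,(174,150,50),(180,255,255)))>0
    for b in blobs(red,8):
      p=np.nanmedian(P[b[0]],0)
      if -.42<p[1]<-.27 and .45<p[0]<.75 and .14<p[2]<.32: print(n,b[1].round(1),b[2],p.round(4))
E
python3 -c "
from h import *
knob();knob();print(get_obs()['position'],get_obs()['time_s'])"
```

```text
scene [ 78.4 145.7] 65 [ 0.5297 -0.3337  0.2279]
scene [ 84.1 150.2] 64 [ 0.5197 -0.3309  0.2104]
[ 0.56513258 -0.34834257  0.22582526] 12.45
```

step_arm(rows=[{"x": 0, "y": 0, "z": -4, "spin": 0}, {"x": 2.8, "y": 0, "z": 0, "spin": 0}, {"x": 3.0, "y": 0, "z": 0, "spin": 0}, {"x": 0, "y": 0, "z": 0, "spin": 0}, {"x": 0, "y": 0, "z": 0, "spin": 0}, {"x": 0, "y": 0, "z": 0, "spin": 0}], fingers=0)

```text
time_s: 13.05
position: [0.5092, -0.3343, 0.2658]
orientation: [[-0.969, 0.245, 0.001], [0.245, 0.969, -0.0], [-0.001, -0.0, -1.0]]
contact_force: [0.4, -0.3, -0.2]
gripper_width: 0.0847
finger_force: 0.0
```

```bash
python3 -c "
from h import *
knob();legs([(.5083,-.3345,.168)],2.894);print(get_obs()['gripper_width'],get_obs()['moment'])
"
```

```text
top [394.9 183.3] 51 [ 0.5082 -0.3301  0.1955]
scene [ 88.6 156.1] 61 [ 0.5141 -0.3292  0.1912]
t 13.15 pos [ 0.5093 -0.3342  0.2654] spin 0.0 tilt [-0.0003  0.    ]
(0.5083, -0.3345, 0.168) tot [ 0.09 -0.05  9.74] rows 3 each [ 0.03 -0.02  3.25]
0.08522363931661767 [-0.02381376 -0.01626142 -0.00699716]
```

step_arm(rows=[{"x": 0.1, "y": 0, "z": 3.3, "spin": 0}, {"x": 0, "y": 0, "z": 3.3, "spin": 0}, {"x": 0, "y": 0, "z": 3.0, "spin": 0}, {"x": 0, "y": 0, "z": 0, "spin": 0}])

```text
time_s: 13.55
position: [0.5065, -0.332, 0.1646]
orientation: [[-0.97, 0.245, -0.005], [0.245, 0.97, 0.005], [0.006, 0.004, -1.0]]
contact_force: [-0.1, 0.2, -1.1]
gripper_width: 0.0856
finger_force: 0.0
```

step_arm(rows=[{"x": 0, "y": 0, "z": 0, "spin": 0}, {"x": 0, "y": 0, "z": 0, "spin": 0}, {"x": 0, "y": 0, "z": 0, "spin": 0}, {"x": 0, "y": 0, "z": 0, "spin": 0}, {"x": 0, "y": 0, "z": 0, "spin": 0}, {"x": 0, "y": 0, "z": 0, "spin": 0}], fingers=255)

```text
time_s: 14.15
position: [0.5084, -0.334, 0.1709]
orientation: [[-0.969, 0.245, 0.002], [0.245, 0.969, -0.001], [-0.002, -0.0, -1.0]]
contact_force: [-0.5, 1.0, 5.3]
gripper_width: 0.0184
finger_force: 58.4
```

step_arm(rows=[{"x": -0.12, "y": 0, "z": -0.5, "spin": 0}, {"x": -0.15, "y": 0, "z": -0.5, "spin": 0}, {"x": -0.17, "y": 0, "z": -0.5, "spin": 0}, {"x": -0.2, "y": 0, "z": -0.5, "spin": 0}, {"x": -0.5, "y": 0, "z": -0.92, "spin": 0}, {"x": -0.5, "y": 0, "z": -0.88, "spin": 0}])

```text
time_s: 14.75
position: [0.5241, -0.3379, 0.2074]
orientation: [[-0.969, 0.245, -0.0], [0.245, 0.969, 0.0], [0.0, 0.0, -1.0]]
contact_force: [4.5, -1.6, -8.6]
gripper_width: 0.0186
finger_force: 58.8
```

step_arm(rows=[{"x": -0.64, "y": 0, "z": -0.82, "spin": 0}, {"x": -0.7, "y": 0, "z": -0.78, "spin": 0}])

```text
time_s: 14.95
position: [0.5377, -0.3413, 0.2231]
orientation: [[-0.97, 0.245, 0.001], [0.245, 0.97, 0.0], [-0.001, 0.001, -1.0]]
contact_force: [8.1, -2.8, -13.7]
gripper_width: 0.0185
finger_force: 58.9
```

```bash
python3 -c "
from h import *
knob();o=get_obs();print(o['moment'],o['contact_force'],o['position'])"
```

```text
[-0.46730927 -1.28747225 -0.33566667] [  6.91723447  -3.08755344 -10.95113998] [ 0.53850396 -0.34149611  0.22356187]
```

step_arm(rows=[{"x": -0.8, "y": 0, "z": -0.64, "spin": 0}])

```text
time_s: 15.15
position: [0.5453, -0.3432, 0.2283]
orientation: [[-0.969, 0.245, 0.001], [0.245, 0.969, 0.001], [-0.001, 0.001, -1.0]]
contact_force: [19.7, -2.8, -24.8]
gripper_width: 0.0178
finger_force: 59.2
```

step_arm(rows=[{"x": -0.83, "y": 0, "z": -0.6, "spin": 0}])

```text
time_s: 15.25
position: [0.5551, -0.3452, 0.2335]
orientation: [[-0.97, 0.245, 0.004], [0.245, 0.97, 0.002], [-0.003, 0.003, -1.0]]
contact_force: [51.8, -16.2, -63.6]
gripper_width: 0.0135
finger_force: 64.7
```

step_arm(rows=[{"x": -0.9, "y": 0, "z": -0.5, "spin": 0}])

```text
time_s: 15.35
position: [0.5627, -0.3473, 0.2391]
orientation: [[-0.97, 0.245, 0.001], [0.245, 0.97, 0.002], [-0.0, 0.002, -1.0]]
contact_force: [0.5, 0.2, 0.8]
gripper_width: 0.0006
finger_force: 0.0
```

step_arm(rows=[{"x": 0, "y": 0, "z": -4, "spin": 0}, {"x": 2.7, "y": 0, "z": 0, "spin": 0.14}, {"x": 0, "y": 0, "z": 0, "spin": 0.14}, {"x": 0, "y": 0, "z": 0, "spin": 0.14}, {"x": 0, "y": 0, "z": 0, "spin": 0.14}, {"x": 0, "y": 0, "z": 0, "spin": 0.14}, {"x": 0, "y": 0, "z": 0, "spin": 0.14}, {"x": 0, "y": 0, "z": 0, "spin": 0.14}, {"x": 0, "y": 0, "z": 0, "spin": 0.14}, {"x": 0, "y": 0, "z": 0, "spin": 0.14}, {"x": 0, "y": 0, "z": 0, "spin": 0.14}, {"x": 0, "y": 0, "z": 0, "spin": 0.14}, {"x": 0, "y": 0, "z": 0, "spin": 0.03}], fingers=0)

```text
time_s: 16.65
position: [0.5354, -0.3408, 0.2818]
orientation: [[0.249, 0.968, 0.001], [0.968, -0.249, -0.001], [-0.0, 0.001, -1.0]]
contact_force: [0.0, 0.6, -0.1]
gripper_width: 0.0853
finger_force: 0.0
```

```bash
python3 -c "
from h import *
knob();legs([(.5083,-.3348,.174)],1.323);print(get_obs()['gripper_width'],get_obs()['qpos'].round(2))
c=camera('top');P=cloud(c)
m=(P[...,2]>.158)&(P[...,2]<.185)&(P[...,0]>.56)&(P[...,0]<.66)&(P[...,1]<-.3)&(P[...,1]>-.42)
for b in blobs(m,5):print('bracket',np.nanmean(P[b[0]],0).round(4),b[2],np.ptp(P[b[0]],0).round(3))
"
```

```text
scene [ 88.4 156. ] 62 [ 0.5145 -0.33    0.1914]
t 16.75 pos [ 0.5353 -0.3408  0.2817] spin 0.001 tilt [-0.0003  0.0009]
(0.5083, -0.3348, 0.174) tot [-0.08 -2.77 10.77] rows 3 each [-0.03 -0.92  3.59]
0.08546866015250976 [-0.77  0.23  0.33  1.67  0.    1.05]
bracket [ 0.5911 -0.3529  0.1689] 187 [0.056 0.047 0.023]
```

step_arm(rows=[{"x": 0, "y": -2.8, "z": 0, "spin": 0}, {"x": -0.1, "y": 0, "z": 3.5, "spin": 0}, {"x": 0, "y": 0, "z": 3.5, "spin": 0}, {"x": 0, "y": 0, "z": 3.7, "spin": 0}, {"x": 0, "y": 0, "z": 0, "spin": 0}, {"x": 0, "y": 0, "z": 0, "spin": 0}])

```text
time_s: 17.4
position: [0.5076, -0.3346, 0.1747]
orientation: [[0.244, 0.97, -0.0], [0.97, -0.244, 0.0], [0.0, -0.0, -1.0]]
contact_force: [0.5, 0.1, 0.4]
gripper_width: 0.0855
finger_force: 0.0
```

step_arm(rows=[{"x": 0, "y": 0, "z": 0, "spin": 0}, {"x": 0, "y": 0, "z": 0, "spin": 0}, {"x": 0, "y": 0, "z": 0, "spin": 0}, {"x": 0, "y": 0, "z": 0, "spin": 0}, {"x": 0, "y": 0, "z": 0, "spin": 0}, {"x": 0, "y": 0, "z": 0, "spin": 0}], fingers=255)

```text
time_s: 18.0
position: [0.508, -0.3351, 0.1747]
orientation: [[0.244, 0.97, 0.001], [0.97, -0.244, -0.001], [-0.001, 0.001, -1.0]]
contact_force: [-0.6, 1.0, 5.7]
gripper_width: 0.0184
finger_force: 58.5
```

step_arm(rows=[{"x": 0, "y": 0.2, "z": -1, "spin": 0}, {"x": 0, "y": 0.35, "z": -0.95, "spin": 0}])

```text
time_s: 18.2
position: [0.5126, -0.3359, 0.1927]
orientation: [[0.244, 0.97, -0.002], [0.97, -0.244, 0.001], [0.001, -0.002, -1.0]]
contact_force: [2.8, -3.6, -11.0]
gripper_width: 0.0183
finger_force: 58.8
```

step_arm(rows=[{"x": 0, "y": 0.5, "z": -0.92, "spin": 0}, {"x": 0, "y": 0.55, "z": -0.9, "spin": 0}])

```text
time_s: 18.4
position: [0.521, -0.3377, 0.2114]
orientation: [[0.245, 0.97, -0.006], [0.97, -0.245, 0.003], [0.001, -0.006, -1.0]]
contact_force: [-11.6, 2.5, -0.6]
gripper_width: 0.0179
finger_force: 58.6
```

step_arm(rows=[{"x": 0, "y": 0.65, "z": -0.82, "spin": 0}, {"x": 0, "y": 0.7, "z": -0.78, "spin": 0}])

```text
time_s: 18.6
position: [0.5327, -0.3413, 0.2291]
orientation: [[0.246, 0.969, -0.008], [0.969, -0.246, 0.001], [-0.001, -0.008, -1.0]]
contact_force: [-25.3, 3.0, 17.0]
gripper_width: 0.0186
finger_force: 58.4
```

step_arm(rows=[{"x": 0, "y": 0.9, "z": -0.65, "spin": 0}])

```text
time_s: 18.7
position: [0.5402, -0.3432, 0.2373]
orientation: [[0.246, 0.969, -0.01], [0.969, -0.246, 0.001], [-0.002, -0.01, -1.0]]
contact_force: [-34.1, 17.8, 35.4]
gripper_width: 0.0183
finger_force: 59.2
```

step_arm(rows=[{"x": 0, "y": 1.0, "z": -0.6, "spin": 0}])

```text
time_s: 18.8
position: [0.5493, -0.3457, 0.2456]
orientation: [[0.246, 0.969, -0.01], [0.969, -0.246, -0.001], [-0.003, -0.009, -1.0]]
contact_force: [-42.6, 12.2, 46.7]
gripper_width: 0.0182
finger_force: 58.1
```

step_arm(rows=[{"x": 0, "y": 0.6, "z": -0.9, "spin": 0}])

```text
time_s: 18.9
position: [0.5584, -0.3479, 0.2537]
orientation: [[0.245, 0.969, -0.003], [0.969, -0.245, -0.002], [-0.002, -0.002, -1.0]]
contact_force: [-8.1, -2.6, 7.9]
gripper_width: 0.0173
finger_force: 58.5
```

step_arm(rows=[{"x": 0, "y": 0.8, "z": -0.7, "spin": 0}])

```text
time_s: 19.0
position: [0.5678, -0.3503, 0.26]
orientation: [[0.245, 0.97, 0.001], [0.97, -0.245, -0.002], [-0.002, 0.001, -1.0]]
contact_force: [-6.4, -6.4, 6.0]
gripper_width: 0.017
finger_force: 58.4
```

step_arm(rows=[{"x": 0, "y": 1.0, "z": -0.45, "spin": 0}, {"x": 0, "y": 1.0, "z": -0.35, "spin": 0}])

```text
time_s: 19.2
position: [0.5885, -0.3555, 0.2685]
orientation: [[0.245, 0.97, 0.004], [0.97, -0.245, -0.003], [-0.002, 0.004, -1.0]]
contact_force: [0.5, 4.0, 16.2]
gripper_width: 0.0155
finger_force: 58.8
```

step_arm(rows=[{"x": 0, "y": 1.0, "z": -0.2, "spin": 0}, {"x": 0, "y": 1.0, "z": -0.1, "spin": 0}])

```text
time_s: 19.4
position: [0.6102, -0.356, 0.274]
orientation: [[0.242, 0.97, 0.01], [0.97, -0.242, 0.003], [0.005, 0.009, -1.0]]
contact_force: [6.4, 23.6, 48.6]
gripper_width: 0.0097
finger_force: 57.8
```

step_arm(rows=[{"x": 0, "y": 0, "z": -2, "spin": 0}, {"x": 0, "y": 0, "z": -3, "spin": 0}, {"x": 0, "y": -3, "z": -2, "spin": 0}, {"x": 0, "y": -4, "z": 0, "spin": 0}], fingers=0)

```text
time_s: 19.8
position: [0.5401, -0.3435, 0.3391]
orientation: [[0.244, 0.97, 0.002], [0.97, -0.244, -0.002], [-0.001, 0.003, -1.0]]
contact_force: [0.2, -1.4, 1.6]
gripper_width: 0.0676
finger_force: 0.0
```

```bash
cat >>h.py <<'E'
def capb(c,P,b,near,r):
    ym=yellow(c)&(np.linalg.norm(P[...,:2]-np.array(near),axis=-1)<r);B=blobs(ym,4);return [(x[1].round(1),x[2],ray(c,*x[1],b+.074)[:2].round(4)) for x in B]
E
python3 -c "
from h import *
knob();o=get_obs();print(o['time_s'],o['position'],o['gripper_width'])
s=camera('scene');P=cloud(s)
H=hsv(s);red=(cv2.inRange(H,(0,150,50),(6,255,255))|cv2.inRange(H,(174,150,50),(180,255,255)))>0
for b in blobs(red,15):
  p=np.nanmedian(P[b[0]],0)
  if p[1]<-.2: print(b[1],b[2],p)
print(capb(s,P,.08,(.56,-.34),.06))
cv2.imwrite('pics/a5.png',cv2.resize(s['image'][40:240,0:260],None,fx=3,fy=3))"
```

```text
top [416.6 121.1] 33 [ 0.6534 -0.3671  0.266 ]
scene [ 18.8 167.1] 116 [ 0.658  -0.3661  0.2618]
19.9 [ 0.53517946 -0.34039452  0.33639711] 0.08121224506057834
[ 18.87068966 167.13793103] 116 [ 0.6583642  -0.36556642  0.26212005]
[(array([ 76.1, 181.7]), np.int32(115), array([ 0.5612, -0.3422]))]
```

The finger is fully up, with the knob measured at (0.653, −0.367, 0.26), which is about 1.85 rad. Next I clear the view and spin back to measure bottle_4.

step_arm(rows=[{"x": 0, "y": -3.5, "z": 1, "spin": 0}, {"x": 0, "y": -3.5, "z": 1, "spin": 0}, {"x": 0, "y": -3.5, "z": 1, "spin": 0}, {"x": 0, "y": 0, "z": 0, "spin": -0.145}, {"x": 0, "y": 0, "z": 0, "spin": -0.145}, {"x": 0, "y": 0, "z": 0, "spin": -0.145}, {"x": 0, "y": 0, "z": 0, "spin": -0.145}, {"x": 0, "y": 0, "z": 0, "spin": -0.145}, {"x": 0, "y": 0, "z": 0, "spin": -0.145}, {"x": 0, "y": 0, "z": 0, "spin": -0.145}, {"x": 0, "y": 0, "z": 0, "spin": -0.145}, {"x": 0, "y": 0, "z": 0, "spin": -0.145}, {"x": 0, "y": 0, "z": 0, "spin": -0.145}, {"x": 0, "y": 0, "z": 0, "spin": -0.12}])

```text
time_s: 21.35
position: [0.4383, -0.3176, 0.3079]
orientation: [[-0.971, 0.239, 0.001], [0.239, 0.971, -0.001], [-0.001, -0.0, -1.0]]
contact_force: [-0.3, -0.9, -0.6]
gripper_width: 0.0855
finger_force: 0.0
```

```bash
python3 -c "
from h import *
for n in('top','scene'):
  c=camera(n);P=cloud(c)
  try: print(n,bottle(c,P,.08,(.54,-.333),.08))
  except Exception as e: print(n,e)
  np.savez(n+'1.npz',**c)
legs([(.535,-.333,.25)],2.93)
"
```

```text
top {'cap': array([ 0.5587, -0.3438]), 'mid': array([ 0.5338, -0.3335]), 'cen': array([ 0.5392, -0.3351]), 'yaw': -0.394, 'L': np.float64(0.111), 'W': np.float64(0.052), 'n': 574}
scene {'cap': array([ 0.5612, -0.3422]), 'mid': array([ 0.5354, -0.3345]), 'cen': array([ 0.5426, -0.3353]), 'yaw': -0.292, 'L': np.float64(0.114), 'W': np.float64(0.061), 'n': 753}
t 21.45 pos [ 0.4382 -0.3176  0.3078] spin -0.034 tilt [-0.0008 -0.0004]
(0.535, -0.333, 0.25) tot [-9.79  0.53  5.78] rows 3 each [-3.26  0.18  1.93]
```

```bash
python3 -c "
from h import *
legs([(.5340,-.3330,.19),(.5340,-.3330,.1)],2.772)
"
```

```text
t 21.45 pos [ 0.4382 -0.3176  0.3078] spin 0.124 tilt [-0.0008 -0.0004]
(0.534, -0.333, 0.19) tot [-9.49  2.03 11.78] rows 4 each [-2.37  0.51  2.95]
(0.534, -0.333, 0.1) tot [0. 0. 9.] rows 2 each [0.  0.  4.5]
```

step_arm(rows=[{"x": 0, "y": 0, "z": 0, "spin": 0.124}, {"x": -3.2, "y": 0.7, "z": 2, "spin": 0}, {"x": -3.2, "y": 0.7, "z": 3, "spin": 0}, {"x": -3.1, "y": 0.6, "z": 3, "spin": 0}, {"x": 0, "y": 0, "z": 3.8, "spin": 0}, {"x": 0, "y": 0, "z": 3, "spin": 0}, {"x": 0, "y": 0, "z": 3, "spin": 0}, {"x": 0, "y": 0, "z": 3, "spin": 0}, {"x": 0, "y": 0, "z": 0, "spin": 0}, {"x": 0, "y": 0, "z": 0, "spin": 0}])

```text
time_s: 22.45
position: [0.5335, -0.333, 0.0997]
orientation: [[-0.931, 0.365, -0.0], [0.365, 0.931, 0.0], [0.0, 0.0, -1.0]]
contact_force: [-0.1, -0.2, 1.3]
gripper_width: 0.0854
finger_force: 0.0
```

step_arm(rows=[{"x": 0, "y": 0, "z": 0, "spin": 0}, {"x": 0, "y": 0, "z": 0, "spin": 0}, {"x": 0, "y": 0, "z": 0, "spin": 0}, {"x": 0, "y": 0, "z": 0, "spin": 0}, {"x": 0, "y": 0, "z": 0, "spin": 0}], fingers=255)

```text
time_s: 22.95
position: [0.5339, -0.3338, 0.1009]
orientation: [[-0.932, 0.364, 0.002], [0.364, 0.932, -0.002], [-0.003, -0.001, -1.0]]
contact_force: [-0.7, -1.1, 5.4]
gripper_width: 0.0427
finger_force: 60.7
```

```bash
python3 -c "
from h import *
legs([(.534,-.333,.155),(.5627,.0060,.155),(.5627,.0060,.028)],3.264)
"
```

```text
t 22.95 pos [ 0.5339 -0.3338  0.1009] spin -0.495 tilt [-0.0026 -0.0012]
(0.534, -0.333, 0.155) tot [-0.02  0.08 -5.41] rows 2 each [-0.01  0.04 -2.71]
(0.5627, 0.006, 0.155) tot [-6.99 33.3  -0.  ] rows 8 each [-0.87  4.16 -0.  ]
(0.5627, 0.006, 0.028) tot [-0.   0.  12.7] rows 3 each [-0.    0.    4.23]
```

step_arm(rows=[{"x": 0, "y": 0, "z": -1.5, "spin": 0}, {"x": 0, "y": 0, "z": -2, "spin": 0}, {"x": 0, "y": 0, "z": -2, "spin": 0}, {"x": 0, "y": 0, "z": 0, "spin": -0.125}, {"x": 0, "y": 0, "z": 0, "spin": -0.125}, {"x": 0, "y": 0, "z": 0, "spin": -0.125}, {"x": 0, "y": 0, "z": 0, "spin": -0.12}, {"x": -0.2, "y": 1.4, "z": 0, "spin": 0}, {"x": -0.7, "y": 3.2, "z": 0, "spin": 0}, {"x": -0.7, "y": 3.2, "z": 0, "spin": 0}, {"x": -0.7, "y": 3.2, "z": 0, "spin": 0}, {"x": -0.7, "y": 3.2, "z": 0, "spin": 0}, {"x": -0.7, "y": 3.2, "z": 0, "spin": 0}, {"x": -0.7, "y": 3.2, "z": 0, "spin": 0}, {"x": -0.7, "y": 3.2, "z": 0, "spin": 0}, {"x": -0.7, "y": 3.2, "z": 0, "spin": 0}, {"x": -0.7, "y": 3.2, "z": 0, "spin": 0}, {"x": -0.5, "y": 2.0, "z": 0, "spin": 0}, {"x": 0, "y": 1.0, "z": 0, "spin": 0}, {"x": 0, "y": 0, "z": 0, "spin": 0}])

```text
time_s: 24.95
position: [0.5614, 0.0064, 0.1545]
orientation: [[-0.992, -0.123, 0.0], [-0.123, 0.992, 0.0], [-0.0, 0.0, -1.0]]
contact_force: [0.5, -0.5, -2.4]
gripper_width: 0.0425
finger_force: 61.0
```

```bash
python3 -c "
from h import *
legs([(.5627,.0060,.155),(.5627,.0060,.028)],3.264);print(get_obs()['gripper_width'])
s=camera('scene');P=cloud(s);knob()
print(capb(s,P,.133,get_obs()['position'][:2],.06))
cv2.imwrite('pics/a6.png',cv2.resize(s['image'][130:330,100:370],None,fx=2.9,fy=2.9))
"
```

```text
t 24.95 pos [0.5614 0.0064 0.1545] spin 0.001 tilt [-0.0001  0.0001]
(0.5627, 0.006, 0.155) tot [-0.12 -0.06 -0.05] rows 1 each [-0.12 -0.06 -0.05]
(0.5627, 0.006, 0.028) tot [-0.   0.  12.7] rows 3 each [-0.    0.    4.23]
0.04248878909159987
top [416.6 121.1] 33 [ 0.6538 -0.3676  0.2671]
scene [ 18.9 167.1] 114 [ 0.6582 -0.3659  0.2621]
[(array([230.4, 198. ]), np.int32(151), array([0.5904, 0.0107]))]
```

View pics/a6.png

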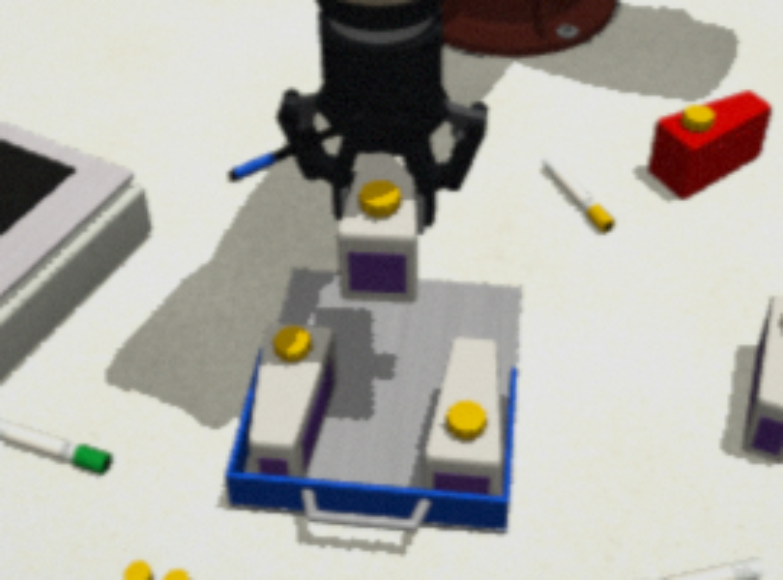

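Bottle_4 hangs upright in the gripper, cap at (380,197), just in front of the gap between the two home bottles. Next I lower and release it.

step_arm(rows=[{"x": -0.1, "y": 0, "z": 4, "spin": 0}, {"x": 0, "y": 0, "z": 4, "spin": 0}, {"x": 0, "y": 0, "z": 2.5, "spin": 0}, {"x": 0, "y": 0, "z": 1.2, "spin": 0}, {"x": 0, "y": 0, "z": 0.9, "spin": 0}, {"x": 0, "y": 0, "z": 0, "spin": 0}, {"x": 0, "y": 0, "z": 0, "spin": 0}])

```text
time_s: 25.8
position: [0.5638, 0.0048, 0.0294]
orientation: [[-0.992, -0.122, 0.002], [-0.122, 0.992, -0.0], [-0.002, -0.001, -1.0]]
contact_force: [-0.3, 0.2, -2.3]
gripper_width: 0.0426
finger_force: 61.0
```

step_arm(rows=[{"x": 0, "y": 0, "z": 0, "spin": 0}, {"x": 0, "y": 0, "z": 0, "spin": 0}, {"x": 0, "y": 0, "z": 0, "spin": 0}, {"x": 0, "y": 0, "z": 0, "spin": 0}, {"x": 0, "y": 0, "z": -3.5, "spin": 0}, {"x": 0, "y": 0, "z": -4, "spin": 0}, {"x": 3.5, "y": 0, "z": 0, "spin": 0}, {"x": 4, "y": 0, "z": 0, "spin": 0}], fingers=0)

```text
time_s: 26.6
position: [0.4893, -0.0044, 0.1048]
orientation: [[-0.992, -0.124, 0.003], [-0.124, 0.992, -0.001], [-0.003, -0.001, -1.0]]
contact_force: [-0.5, -0.9, -0.1]
gripper_width: 0.0855
finger_force: 0.0
```

```bash
cat >>h.py <<'E'
C=np.array([.6357,.019]);ps=.122;Rt=np.array([[np.cos(ps),np.sin(ps)],[-np.sin(ps),np.cos(ps)]])
def tray(p): return (Rt@(np.array(p)[:2]-C)*1000).round(1)
def world(x,y,z): return tuple((C+Rt.T@np.array([x,y])/1000).round(4))+(z,)
def caps():
    for n in('top','scene'):
        c=camera(n)
        for b in blobs(yellow(c),8):
            q=ray(c,*b[1],.081);t=tray(q)
            if -180<t[0]<60 and abs(t[1])<100: print(n,'cap tray',t,b[2])
def tb(x,y,n='top'):
    c=camera(n);P=cloud(c);r=bottle(c,P,.006,world(x,y,0)[:2]);print('bottle mid',tray(r['mid']),'yaw',round((r['yaw']-ps+np.pi)%(2*np.pi)-np.pi,3),r['L'],r['W'])
E
python3 -c "
from h import *
caps();print(tray(get_obs()['position']),get_obs()['position'][2],get_obs()['time_s'],get_obs()['gripper_width'])
"
```

```text
top cap tray [24.5 63.9] 60
scene cap tray [-43.4  -4.8] 123
scene cap tray [-25.2 -64.6] 129
scene cap tray [27.8 63.5] 152
[-153.1   -3.8] 0.10215262125124355 26.7 0.08520122635813443
```

step_arm(rows=[{"x": 0, "y": -0.1, "z": 2, "spin": 0}, {"x": 0, "y": 0, "z": 2, "spin": 0}, {"x": 0, "y": 0, "z": 1.5, "spin": 0}, {"x": 0, "y": 0, "z": 1.4, "spin": 0}, {"x": 0, "y": 0, "z": 0, "spin": 0}, {"x": 0, "y": 0, "z": 0, "spin": 0}], fingers=255)

```text
time_s: 27.3
position: [0.4886, -0.0049, 0.0342]
orientation: [[-0.992, -0.123, -0.0], [-0.123, 0.992, 0.0], [0.0, 0.0, -1.0]]
contact_force: [0.2, -0.4, -0.0]
gripper_width: 0.0002
finger_force: 0.0
```

step_arm(rows=[{"x": -0.8, "y": 0, "z": 0, "spin": 0}, {"x": -0.8, "y": 0, "z": 0, "spin": 0}, {"x": -0.8, "y": 0, "z": 0, "spin": 0}, {"x": -0.8, "y": 0, "z": 0, "spin": 0}, {"x": -0.8, "y": 0, "z": 0, "spin": 0}, {"x": -0.8, "y": 0, "z": 0, "spin": 0}])

```text
time_s: 27.9
position: [0.5369, 0.001, 0.034]
orientation: [[-0.992, -0.123, -0.0], [-0.123, 0.992, 0.0], [-0.0, 0.0, -1.0]]
contact_force: [-1.1, -0.5, 1.0]
gripper_width: 0.0003
finger_force: 0.6
```

```bash
python3 -c "
from h import *
caps();print(tray(get_obs()['position']),get_obs()['position'][2],get_obs()['time_s'],get_obs()['gripper_width'])
"
```

```text
top cap tray [24.6 63.7] 59
scene cap tray [-25.3 -64.8] 132
scene cap tray [-2.7 -8.2] 139
scene cap tray [27.8 63.5] 152
[-99.9  -5.9] 0.03407810887651956 28.0 6.064926121412677e-05
```

step_arm(rows=[{"x": -0.7, "y": 0, "z": 0, "spin": 0}, {"x": -0.7, "y": 0, "z": 0, "spin": 0}, {"x": -0.7, "y": 0, "z": 0, "spin": 0}, {"x": -0.5, "y": 0, "z": 0, "spin": 0}, {"x": -0.3, "y": 0, "z": 0, "spin": 0}, {"x": 0, "y": 0, "z": 0, "spin": 0}])

```text
time_s: 28.6
position: [0.5654, 0.0045, 0.0341]
orientation: [[-0.992, -0.123, 0.0], [-0.123, 0.992, 0.0], [-0.0, 0.0, -1.0]]
contact_force: [1.7, 1.0, 0.3]
gripper_width: 0.0003
finger_force: 0.0
```

```bash
python3 -c "
from h import *
caps();print(tray(get_obs()['position']),get_obs()['position'][2],get_obs()['time_s'],get_obs()['contact_force'])
"
```

```text
top cap tray [25.9 65.1] 51
scene cap tray [-25.1 -64.7] 130
scene cap tray [24.8 -8.6] 148
scene cap tray [27.8 63.4] 151
[-72.   -5.8] 0.03404171553879021 28.7 [-0.12060479  0.8840505  -1.28399598]
```

step_arm(rows=[{"x": -0.3, "y": 0, "z": 0, "spin": 0}, {"x": -0.2, "y": 0, "z": 0, "spin": 0}, {"x": 0, "y": 0, "z": 0, "spin": 0}])

```text
time_s: 29.0
position: [0.5702, 0.0051, 0.0341]
orientation: [[-0.992, -0.123, 0.0], [-0.123, 0.992, 0.0], [-0.0, 0.0, -1.0]]
contact_force: [-0.2, -1.4, 0.2]
gripper_width: -0.0002
finger_force: 0.0
```

step_arm(rows=[{"x": 1.5, "y": 0, "z": 0, "spin": 0}, {"x": 0.5, "y": 0, "z": -3, "spin": 0}, {"x": 0, "y": 0, "z": -4, "spin": 0}, {"x": -3, "y": 0, "z": -3, "spin": 0}, {"x": -4, "y": 0, "z": 0, "spin": 0}], fingers=105)

```text
time_s: 29.5
position: [0.6226, 0.0108, 0.1404]
orientation: [[-0.992, -0.122, 0.008], [-0.122, 0.992, -0.002], [-0.008, -0.003, -1.0]]
contact_force: [-0.2, -0.1, 0.5]
gripper_width: 0.0503
finger_force: 0.0
```

```bash
python3 -c "
from h import *
o=get_obs();print(tray(o['position']),o['position'][2],o['time_s'],o['gripper_width'])
c=camera('scene')
caps()
legs([world(27,-8.5,.13),world(27,-8.5,.07)],np.pi+ps)
"
```

```text
[-14.   -6.5] 0.14037058157562302 29.5 0.05030172449150675
top cap tray [-27.9 -70.7] 20
scene cap tray [-25.2 -64.6] 131
scene cap tray [29.  -8.9] 151
scene cap tray [27.8 63.4] 151
t 29.65 pos [0.6206 0.0114 0.1327] spin 0.002 tilt [0.0013 0.0006]
(np.float64(0.6635), np.float64(0.0138), 0.13) tot [-4.29 -0.28  0.27] rows 1 each [-4.29 -0.28  0.27]
(np.float64(0.6635), np.float64(0.0138), 0.07) tot [-0.  0.  6.] rows 2 each [-0.  0.  3.]
```

step_arm(rows=[{"x": -2.2, "y": -0.15, "z": 0, "spin": 0}, {"x": -2.1, "y": -0.13, "z": 0, "spin": 0}, {"x": 0, "y": 0, "z": 3, "spin": 0}, {"x": 0, "y": 0, "z": 2, "spin": 0}, {"x": 0, "y": 0, "z": 1.2, "spin": 0}, {"x": 0, "y": 0, "z": 0, "spin": 0}])

```text
time_s: 30.25
position: [0.6607, 0.014, 0.0703]
orientation: [[-0.992, -0.123, -0.003], [-0.123, 0.992, 0.001], [0.003, 0.001, -1.0]]
contact_force: [0.4, 0.5, -0.8]
gripper_width: 0.0502
finger_force: 0.0
```

step_arm(rows=[{"x": 0, "y": 0, "z": 0, "spin": 0}, {"x": 0, "y": 0, "z": 0, "spin": 0}, {"x": 0, "y": 0, "z": 0, "spin": 0}, {"x": 0, "y": 0, "z": 0, "spin": 0}], fingers=255)

```text
time_s: 30.65
position: [0.6635, 0.0135, 0.074]
orientation: [[-0.992, -0.123, 0.002], [-0.123, 0.992, -0.001], [-0.002, -0.001, -1.0]]
contact_force: [-1.6, 0.1, 6.8]
gripper_width: 0.0229
finger_force: 58.9
```

step_arm(rows=[{"x": 0, "y": -0.4, "z": 0, "spin": 0}, {"x": 0, "y": -0.4, "z": 0, "spin": 0}, {"x": 0, "y": -0.3, "z": 0, "spin": 0}, {"x": 0, "y": -0.2, "z": 0, "spin": 0}])

```text
time_s: 31.05
position: [0.6653, 0.0012, 0.074]
orientation: [[-0.992, -0.123, 0.003], [-0.123, 0.992, 0.001], [-0.003, 0.0, -1.0]]
contact_force: [-0.7, 3.2, 5.5]
gripper_width: 0.0225
finger_force: 58.9
```

step_arm(rows=[{"x": 0, "y": -0.3, "z": 0, "spin": 0}, {"x": 0, "y": 0, "z": 0, "spin": 0}])

```text
time_s: 31.25
position: [0.6656, -0.0018, 0.074]
orientation: [[-0.992, -0.123, 0.003], [-0.123, 0.992, 0.001], [-0.003, 0.0, -1.0]]
contact_force: [0.0, 2.3, 6.1]
gripper_width: 0.0226
finger_force: 58.9
```

step_arm(rows=[{"x": 0, "y": -0.3, "z": 0, "spin": 0}, {"x": 0, "y": 0, "z": 0, "spin": 0}])

```text
time_s: 31.45
position: [0.6662, -0.0039, 0.0741]
orientation: [[-0.992, -0.123, 0.003], [-0.123, 0.992, 0.003], [-0.004, 0.002, -1.0]]
contact_force: [0.8, 6.0, 6.8]
gripper_width: 0.0231
finger_force: 59.0
```

step_arm(rows=[{"x": 0, "y": 0, "z": 0, "spin": 0}, {"x": 0, "y": 0, "z": 0, "spin": 0}, {"x": 0, "y": 0, "z": 0, "spin": 0}, {"x": 0, "y": 0, "z": -3, "spin": 0}, {"x": 0, "y": 0, "z": -4, "spin": 0}, {"x": 0, "y": 0, "z": -4, "spin": 0}], fingers=105)

```text
time_s: 32.05
position: [0.6643, -0.0052, 0.1827]
orientation: [[-0.992, -0.123, -0.001], [-0.123, 0.992, 0.0], [0.001, 0.0, -1.0]]
contact_force: [0.9, -0.8, 0.3]
gripper_width: 0.0501
finger_force: 0.0
```

step_arm(rows=[{"x": 3.5, "y": 2.5, "z": 0, "spin": 0.1}, {"x": 3.5, "y": 3, "z": 0, "spin": 0.1}, {"x": 3.5, "y": 3, "z": 0, "spin": 0.11}], fingers=0)

```text
time_s: 32.35
position: [0.5577, 0.0773, 0.1821]
orientation: [[-0.982, 0.191, 0.0], [0.191, 0.982, -0.0], [-0.0, -0.0, -1.0]]
contact_force: [0.0, 0.5, 1.3]
gripper_width: 0.0854
finger_force: 0.0
```

```bash
python3 -c "
from h import *
o=get_obs();print(tray(o['position']),o['position'][2],o['time_s'],o['gripper_width'])
caps()
for n in('top','scene'):
  c=camera(n);P=cloud(c);r=bottle(c,P,0,(.525,.304));print(n,r)
a=2.954
legs([(.508,.3076,.14),(.508,.3076,.021)],a)
"
```

```text
[-70.3  67.4] 0.18213522290181947 32.35 0.08540148066374541
top cap tray [ 27.4 -25.7] 59
top cap tray [-28.  -66.8] 56
scene cap tray [-24.9 -66.9] 132
scene cap tray [ 29.6 -25.7] 150
scene cap tray [27.7 63.4] 153
top {'cap': array([0.5011, 0.3089]), 'mid': array([0.5277, 0.3039]), 'cen': array([0.5218, 0.3044]), 'yaw': 2.953, 'L': np.float64(0.11), 'W': np.float64(0.051), 'n': 552}
scene {'cap': array([0.5038, 0.3079]), 'mid': array([0.5303, 0.3027]), 'cen': array([0.5296, 0.302 ]), 'yaw': 2.947, 'L': np.float64(0.117), 'W': np.float64(0.051), 'n': 825}
t 32.55 pos [0.5585 0.0777 0.1824] spin 0.003 tilt [-0.0009 -0.0001]
(0.508, 0.3076, 0.14) tot [ 9.25 21.64  4.24] rows 6 each [1.54 3.61 0.71]
(0.508, 0.3076, 0.021) tot [ 0.   0.  11.9] rows 3 each [0.   0.   3.97]
```

step_arm(rows=[{"x": 1.5, "y": 3.6, "z": 0.5, "spin": 0}, {"x": 1.5, "y": 3.6, "z": 0.7, "spin": 0}, {"x": 1.5, "y": 3.6, "z": 0.7, "spin": 0}, {"x": 1.5, "y": 3.6, "z": 0.7, "spin": 0}, {"x": 1.5, "y": 3.6, "z": 0.7, "spin": 0}, {"x": 1.7, "y": 3.6, "z": 0.9, "spin": 0}, {"x": 0, "y": 0, "z": 3.5, "spin": 0}, {"x": 0, "y": 0, "z": 4, "spin": 0}, {"x": 0, "y": 0, "z": 2.5, "spin": 0}, {"x": 0, "y": 0, "z": 1.7, "spin": 0}, {"x": 0, "y": 0, "z": 0, "spin": 0}, {"x": 0, "y": 0, "z": 0, "spin": 0}])

```text
time_s: 33.75
position: [0.5094, 0.3061, 0.0234]
orientation: [[-0.983, 0.186, 0.0], [0.186, 0.983, -0.0], [-0.0, -0.0, -1.0]]
contact_force: [0.6, 0.0, -0.0]
gripper_width: 0.0852
finger_force: 0.0
```

step_arm(rows=[{"x": 0, "y": 0, "z": 0, "spin": 0}, {"x": 0, "y": 0, "z": 0, "spin": 0}, {"x": 0, "y": 0, "z": 0, "spin": 0}, {"x": 0, "y": 0, "z": 0, "spin": 0}, {"x": 0, "y": 0, "z": 0, "spin": 0}, {"x": 0, "y": 0, "z": -1.5, "spin": 0}, {"x": 0, "y": 0, "z": -2.5, "spin": 0}, {"x": 0, "y": 0, "z": -3, "spin": 0}, {"x": 0, "y": 0, "z": -3, "spin": 0}], fingers=255)

```text
time_s: 34.65
position: [0.5081, 0.3065, 0.1248]
orientation: [[-0.983, 0.186, -0.0], [0.186, 0.983, -0.0], [0.0, -0.0, -1.0]]
contact_force: [0.0, -0.3, -2.4]
gripper_width: 0.0458
finger_force: 61.4
```

```bash
python3 -c "
from h import *
o=get_obs();print(o['position'],o['time_s'],o['gripper_width'],o['finger_force'])
s=camera('scene');P=cloud(s);print(capb(s,P,o['position'][2]-.021,o['position'][:2],.06))
# slot 2: y target 17, fingers at x=-74 -> mid -54
legs([world(-80,17,.125),world(-80,17,.029)],np.pi+ps)
"
```

```text
[0.50806181 0.30645082 0.12477334] 34.65 0.045768810712414 61.41486905515194
[(array([387.1, 205.5]), np.int32(139), array([0.5084, 0.3057]))]
t 34.7 pos [0.5105 0.3073 0.1308] spin -0.309 tilt [-0.0059  0.0034]
(np.float64(0.5542), np.float64(0.0261), 0.125) tot [ -0.92 -28.44   0.58] rows 7 each [-0.13 -4.06  0.08]
(np.float64(0.5542), np.float64(0.0261), 0.029) tot [-0.   0.   9.6] rows 3 each [-0.   0.   3.2]
```

step_arm(rows=[{"x": 0, "y": 0, "z": 0, "spin": -0.1}, {"x": 0, "y": 0, "z": 0, "spin": -0.1}, {"x": 0, "y": 0, "z": 0, "spin": -0.109}, {"x": 0, "y": -1.5, "z": 0, "spin": 0}, {"x": -0.1, "y": -3, "z": 0, "spin": 0}, {"x": -0.1, "y": -3, "z": 0, "spin": 0}, {"x": -0.1, "y": -3, "z": 0, "spin": 0}, {"x": -0.1, "y": -3, "z": 0, "spin": 0}, {"x": -0.1, "y": -3, "z": 0, "spin": 0}, {"x": -0.1, "y": -3, "z": 0, "spin": 0}, {"x": -0.1, "y": -3, "z": 0, "spin": 0}, {"x": -0.1, "y": -3, "z": 0, "spin": 0}, {"x": -0.1, "y": -2, "z": 0, "spin": 0}, {"x": 0, "y": -0.7, "z": 0, "spin": 0}, {"x": 0, "y": 0, "z": 0, "spin": 0}, {"x": 0, "y": 0, "z": 0, "spin": 0}])

```text
time_s: 36.3
position: [0.5515, 0.0281, 0.1232]
orientation: [[-0.993, -0.121, -0.0], [-0.121, 0.993, 0.0], [0.0, 0.0, -1.0]]
contact_force: [-0.8, -0.2, -1.5]
gripper_width: 0.0457
finger_force: 61.7
```

```bash
python3 -c "
from h import *
o=get_obs();print(o['position'],o['time_s'],o['gripper_width'],tray(o['position']))
s=camera('scene');P=cloud(s);z=o['position'][2]-.021
for x in capb(s,P,z,o['position'][:2],.05):print(x,tray(x[2]))
legs([world(-80,19,.125),world(-80,19,.029)],np.pi+ps)
"
```

```text
[0.5515387  0.02812823 0.12315598] 36.3 0.0456942206798328 [-82.4  19.3]
(array([244.5, 198. ]), np.int32(127), array([0.551 , 0.0287])) [-82.9  19.9]
t 36.35 pos [0.5516 0.0285 0.1231] spin 0.0 tilt [0.     0.0003]
(np.float64(0.554), np.float64(0.0281), 0.125) tot [-0.24 -0.07 -0.19] rows 1 each [-0.24 -0.07 -0.19]
(np.float64(0.554), np.float64(0.0281), 0.029) tot [-0.   0.   9.6] rows 3 each [-0.   0.   3.2]
```

step_arm(rows=[{"x": 0, "y": 0, "z": 3.5, "spin": 0}, {"x": 0, "y": 0, "z": 3, "spin": 0}, {"x": 0, "y": 0, "z": 1.8, "spin": 0}, {"x": 0, "y": 0, "z": 1.1, "spin": 0}, {"x": 0, "y": 0, "z": 0, "spin": 0}, {"x": 0, "y": 0, "z": 0, "spin": 0}])

```text
time_s: 36.95
position: [0.5521, 0.0284, 0.0296]
orientation: [[-0.992, -0.123, 0.001], [-0.123, 0.992, 0.0], [-0.001, -0.0, -1.0]]
contact_force: [0.6, -0.4, -2.5]
gripper_width: 0.0456
finger_force: 61.2
```

step_arm(rows=[{"x": 0, "y": 0, "z": 0, "spin": 0}, {"x": 0, "y": 0, "z": 0, "spin": 0}, {"x": 0, "y": 0, "z": 0, "spin": 0}, {"x": 0, "y": 0, "z": 0, "spin": 0}, {"x": 0, "y": 0, "z": -3.5, "spin": 0}, {"x": 0, "y": 0, "z": -4, "spin": 0}, {"x": 3, "y": 0, "z": 0, "spin": 0}, {"x": 3.3, "y": 0, "z": 0, "spin": 0}, {"x": 0, "y": 0, "z": 0, "spin": 0}], fingers=0)

```text
time_s: 37.85
position: [0.4862, 0.0203, 0.1036]
orientation: [[-0.993, -0.122, -0.002], [-0.122, 0.993, 0.0], [0.002, 0.001, -1.0]]
contact_force: [0.6, 0.8, -0.7]
gripper_width: 0.0852
finger_force: 0.0
```

step_arm(rows=[{"x": 0, "y": 0, "z": 2, "spin": 0}, {"x": 0, "y": 0, "z": 2, "spin": 0}, {"x": 0, "y": 0, "z": 1.5, "spin": 0}, {"x": 0, "y": 0, "z": 1.4, "spin": 0}, {"x": 0, "y": 0, "z": 0, "spin": 0}, {"x": 0, "y": 0, "z": 0, "spin": 0}], fingers=255)

```text
time_s: 38.45
position: [0.4894, 0.0201, 0.0352]
orientation: [[-0.993, -0.122, -0.0], [-0.122, 0.993, 0.0], [0.0, 0.0, -1.0]]
contact_force: [0.2, -0.5, 0.9]
gripper_width: -0.0001
finger_force: 0.0
```

```bash
python3 -c "
from h import *
o=get_obs();print(o['position'],o['time_s'],o['gripper_width'],tray(o['position']))
caps()
"
```

```text
[0.48939005 0.02007402 0.03518623] 38.45 -6.992370302150977e-05 [-145.1   18.9]
top cap tray [ 27.4 -25.7] 59
top cap tray [24.7 64. ] 59
top cap tray [-27.5 -66.9] 53
scene cap tray [-89.8  19.5] 119
scene cap tray [-25.  -66.9] 130
scene cap tray [ 29.6 -25.7] 150
scene cap tray [27.8 63.5] 152
```

step_arm(rows=[{"x": -0.8, "y": 0, "z": 0, "spin": 0}, {"x": -0.8, "y": 0, "z": 0, "spin": 0}, {"x": -0.8, "y": 0, "z": 0, "spin": 0}, {"x": -0.8, "y": 0, "z": 0, "spin": 0}, {"x": -0.8, "y": 0, "z": 0, "spin": 0}])

```text
time_s: 39.05
position: [0.5297, 0.0251, 0.035]
orientation: [[-0.993, -0.122, -0.0], [-0.122, 0.993, 0.0], [0.0, 0.0, -1.0]]
contact_force: [-1.9, -0.2, 0.8]
gripper_width: 0.0002
finger_force: 0.6
```

step_arm(rows=[{"x": -0.5, "y": 0, "z": 0, "spin": 0}, {"x": -0.5, "y": 0, "z": 0, "spin": 0}, {"x": -0.5, "y": 0, "z": 0, "spin": 0}])

```text
time_s: 39.35
position: [0.5442, 0.0268, 0.0349]
orientation: [[-0.993, -0.122, -0.0], [-0.122, 0.993, 0.0], [0.0, 0.0, -1.0]]
contact_force: [-1.1, -0.7, 0.6]
gripper_width: 0.0003
finger_force: 0.5
```

```bash
python3 -c "
from h import *
o=get_obs();print(o['position'],o['time_s'],o['contact_force'],tray(o['position']))
caps()
"
```

```text
[0.54416006 0.02683449 0.03491537] 39.35 [-1.07080831 -0.69910853  0.61721191] [-89.9  18.9]
top cap tray [-29.3 -72.4] 24
scene cap tray [-47.3  19.4] 129
scene cap tray [-25.  -66.6] 134
scene cap tray [ 29.6 -25.7] 150
scene cap tray [27.8 63.5] 152
```

Sliding straight in with about 1 N of push. About 22 mm remains.

step_arm(rows=[{"x": -0.5, "y": 0, "z": 0, "spin": 0}, {"x": -0.5, "y": 0, "z": 0, "spin": 0}, {"x": -0.5, "y": 0, "z": 0, "spin": 0}])

```text
time_s: 39.75
position: [0.5591, 0.0286, 0.035]
orientation: [[-0.993, -0.122, 0.0], [-0.122, 0.993, 0.0], [-0.0, 0.0, -1.0]]
contact_force: [-0.6, 0.3, 0.5]
gripper_width: 0.0001
finger_force: 0.4
```

step_arm(rows=[{"x": -0.3, "y": 0, "z": 0, "spin": 0}, {"x": -0.2, "y": 0, "z": 0, "spin": 0}, {"x": -0.2, "y": 0, "z": 0, "spin": 0}, {"x": 0, "y": 0, "z": 0, "spin": 0}])

```text
time_s: 40.15
position: [0.566, 0.0295, 0.0351]
orientation: [[-0.993, -0.122, 0.0], [-0.122, 0.993, 0.0], [-0.0, 0.0, -1.0]]
contact_force: [0.1, 0.2, -0.4]
gripper_width: -0.0002
finger_force: 0.0
```

```bash
python3 -c "
from h import *
o=get_obs();print(o['position'],o['time_s'],o['contact_force'],tray(o['position']))
caps()
"
```

```text
[0.5660132  0.0294794  0.03509467] 40.15 [ 0.13624581  0.23164711 -0.36378792] [-67.9  18.9]
top cap tray [-28.  -68.1] 51
scene cap tray [-24.9 -66.9] 132
scene cap tray [-26.3  19.4] 139
scene cap tray [ 29.6 -25.7] 150
scene cap tray [27.8 63.5] 152
```

step_arm(rows=[{"x": -0.2, "y": 0, "z": 0, "spin": 0}, {"x": 0, "y": 0, "z": 0, "spin": 0}])

```text
time_s: 40.45
position: [0.5679, 0.0297, 0.0351]
orientation: [[-0.993, -0.122, 0.0], [-0.122, 0.993, 0.0], [-0.0, 0.0, -1.0]]
contact_force: [-0.2, 0.4, 0.1]
gripper_width: -0.0001
finger_force: 0.0
```

step_arm(rows=[{"x": 2, "y": 0, "z": 0, "spin": 0}, {"x": 2, "y": 0, "z": -2, "spin": 0}, {"x": 3, "y": 0, "z": -3, "spin": 0}, {"x": 2, "y": 0, "z": -4, "spin": 0}, {"x": 2, "y": 0, "z": -4, "spin": 0}, {"x": 0, "y": 0, "z": 0, "spin": 0}])

```text
time_s: 41.05
position: [0.4597, 0.0156, 0.171]
orientation: [[-0.993, -0.122, 0.008], [-0.122, 0.993, -0.002], [-0.008, -0.003, -1.0]]
contact_force: [1.6, -1.3, 0.5]
gripper_width: -0.0002
finger_force: 0.0
```

```bash
python3 -c "
from h import *
o=get_obs();print(o['position'],o['time_s'],o['contact_force'])
caps()
for n in('top','scene'):
  c=camera(n);P=cloud(c)
  for nm,x,y,r in(('1',25,63,0),('3',-27,19,0),('4',27,-26,0),('2',-27,-67,0)):
    m=abs(P[...,2]-.068)<.009
    xs=(P[...,:2]-C)@Rt.T*1000
    # end extents along axis near the bottle's column
    w=m&(abs(xs[...,1]-y)<8)&(abs(xs[...,0])<80)
    print(n,nm,'x extent',np.percentile(xs[w][:,0],[1,99]).round(1))
cv2.imwrite('pics/end.png',cv2.resize(c['image'][150:330,120:330],None,fx=3.2,fy=3.2))
"
```

```text
[0.45969317 0.01564175 0.17099952] 41.05 [ 1.58253024 -1.30480647  0.52143774]
top cap tray [ 27.6 -25.7] 58
top cap tray [24.5 63.9] 60
top cap tray [-28.  -66.8] 56
top cap tray [-17.9  17.1] 8
scene cap tray [-24.9 -66.8] 131
scene cap tray [-23.9  19.6] 136
scene cap tray [ 29.6 -25.9] 150
scene cap tray [27.8 63.5] 152
top 1 x extent [-11.2  52.7]
top 3 x extent [-10.2  54.5]
top 4 x extent [-30.9  53.9]
top 2 x extent [-47.1  52.1]
scene 1 x extent [-53.1  52.9]
scene 3 x extent [-51.8  55.6]
scene 4 x extent [-51.9  56.2]
scene 2 x extent [-52.  54.]
```

View pics/end.png

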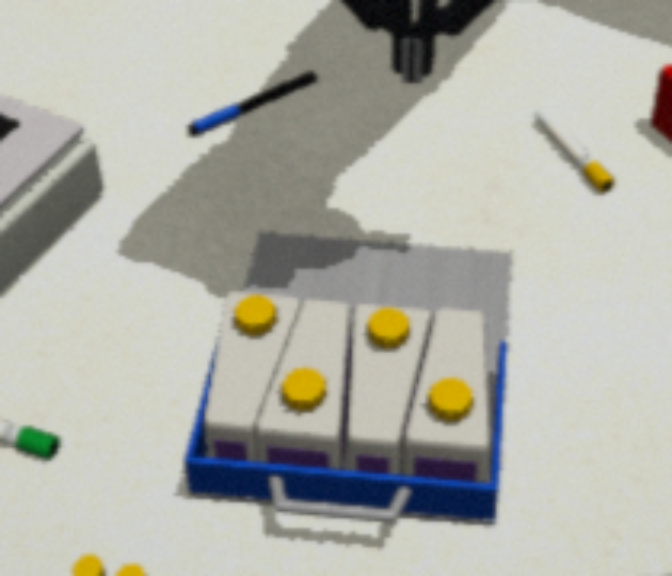

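All four bottles stand home in the tray. The caps at (255,313), (304,388), (388,327) and (450,398) alternate head to tail, and the gripper is clear.

```bash
python3 -c "
from station import hand_in
print(hand_in())"
```

```text
the job is handed in; nothing more can be done
None
```

I handed the job in at about 41 s of the 72 s allowed; by my own camera checks all four bottles stand upright, head to tail and home against the back fence, though `hand_in` gave no verdict and the hold-down finger took five tries to swing up.

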